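Stack and squeeze a transformer core in the ratchet press

TASK

Undo the lock knob of the core press, draw its bed fully out, and stack all the E-lamination core packs that lie about the bench flat on one another inside the bed's dowel nest. Slide the loaded bed fully home and lock it again; only then pump the lever in full strokes, counting them: three strokes for a stack of four packs and two more for every pack fewer (five for three, seven for two), for the ram cannot be wound back. Leave the lever up, and leave the other things on the bench alone.

Things in the scene. Friction and masses are not known exactly. Their poses are not given: they have to be found in the camera images.
- press: green bench press bolted to the bench; origin on the bench under the ram axis; x to its column (at the back), y (left) the way the bed comes out, z up. Sole plate x -65..120, y -105..255 mm, 14 tall; head x -46..72, y +-46, z 163..231; ram top 295 mm up at the start; lock bracket at x -136, y 72..158; a bed ear 26 mm up reaches x -114, 83..147 mm from the nest along y. Nothing stands over the drawn-out bed.
- nest (a point): centre of the floor of the dowel nest, on top of the aluminium bed, 34 mm above the bench; moves with the bed; axes as the press. Home = right under the ram. Eight upright steel dowels, 8 mm thick, 54 mm tall, tops tapered over 8 mm, fence 54 (x) by 80 mm (y): they stand at x = +-31, y = +-28 and x = +-13, y = +-44, so fingers closing along x can reach in at y = 0.
- pull_bar (a point): centre of the bed's pull bar: a steel bar 62 mm long along x, 12 mm thick along y, 14 mm tall, on two posts with a 30 mm gap under it; 71 mm above the bench, 130 mm from the nest's centre along +y. Axes as the press.
- bed (a joint): slide of the bed in m: 0 = fully home under the ram, 0.145 = fully drawn out along the press's +y; firm stops at both ends; about 3 N of friction.
- knob_grip (a point): centre of the black bar grip of the lock knob (front left of the press), on its upright axis, 62 mm above the bench. The bar is 46 mm long along this point's x, 14 mm thick along y, 24 mm tall. Clockwise (from above) screws a pin down into a notch in the bed's ear; they meet only with the bed fully home.
- lock_knob (a joint): lock knob angle in rad: 0 = unscrewed, at its stop (bed free below 0.3); 1.45 = screwed down to its stop (locked above 1.2); grows clockwise seen from above; about 0.1 N m; stays where it is left.
- paddle (a point): middle of the top face of the pump lever's black paddle (54 mm along y, 34 mm along x), right of the press head, 237 mm up at rest. The pivot is 170 mm to the left (+y). Pressed 42 mm straight down it meets its stop = a full stroke; takes 4 to 10 N; a spring lifts it back. The face is tilted 0.125 rad at rest, the pivot end lower.
- pump_lever (a joint): pump lever angle in rad: 0 = up (rest), 0.25 = down at its stop.
- ram (a joint): how far the ram is ratcheted down, in m; 0 to 0.001 at the start. Each full stroke brings it one 7.5 mm tooth lower (7.5, 15, 22.5 mm ..). After a short stroke the next press carries on at the same tooth. The ram stays put and cannot be raised.
- foot (a joint): how far the sprung foot under the ram is pushed up against its spring, in m: 0 = hanging free, stop at 0.022. At the start its face is 70 mm above the nest's floor (10 mm above four packs). After the right number of strokes it reads about 0.0125.
- pack_1_mid (a point): centre, half-way up, of core pack 1 of up to four alike (absent ones read None): a flat bundle of steel E laminations, 50 mm along x, 76 mm along y, 15 mm thick along z, 0.3 kg. The back of the E is at +x; its 24 mm wide middle limb (y = 0) runs to -x with an open window each side of it. Starts flat on the bench.
- pack_2_mid (a point): centre, half-way up, of core pack 2 of up to four alike (absent ones read None): a flat bundle of steel E laminations, 50 mm along x, 76 mm along y, 15 mm thick along z, 0.3 kg. The back of the E is at +x; its 24 mm wide middle limb (y = 0) runs to -x with an open window each side of it. Starts flat on the bench.
- pack_3_mid (a point): centre, half-way up, of core pack 3 of up to four alike (absent ones read None): a flat bundle of steel E laminations, 50 mm along x, 76 mm along y, 15 mm thick along z, 0.3 kg. The back of the E is at +x; its 24 mm wide middle limb (y = 0) runs to -x with an open window each side of it. Starts flat on the bench.
- pack_4_mid (a point): centre, half-way up, of core pack 4 of up to four alike (absent ones read None): a flat bundle of steel E laminations, 50 mm along x, 76 mm along y, 15 mm thick along z, 0.3 kg. The back of the E is at +x; its 24 mm wide middle limb (y = 0) runs to -x with an open window each side of it. Starts flat on the bench.
- solder_spool: bystander: spool of solder, 56 mm across, 33 mm tall; origin at the centre of its underside. Not part of the job.
- wax_tin: bystander: red round tin, 65 mm across, 23 mm tall; origin at the centre of its underside. Not part of the job.
- terminal_block: bystander: pale terminal block, 45 x 57 x 18 mm; origin at the centre of its underside. Not part of the job.
Things that resemble listed ones, but are neither listed nor needed, are in the scene too. Leave any purple or yellow look-alike of the part that bears pack_1_mid alone.

How it is judged:
On the way, in this order (a step that is already met when the one before it is completed fails the run):
1. the lock is undone and the bed drawn fully out (value of joint lock_knob below 0.5 rad and value of joint bed above 0.135 m), for 0.2 s.
2. all packs lie flat in the nest on the drawn-out bed (value of joint bed above 0.12 m and x of pack_1_mid in the frame of nest between -0.006 and 0.006 m and y of pack_1_mid in the frame of nest between -0.006 and 0.006 m and z of pack_1_mid in the frame of nest between 0.004 and 0.056 m and angle between each of pack_1_mid, pack_2_mid, pack_3_mid, pack_4_mid's own z axis and vertical below 0.06 rad and x of pack_2_mid in the frame of nest between -0.006 and 0.006 m and y of pack_2_mid in the frame of nest between -0.006 and 0.006 m and z of pack_2_mid in the frame of nest between 0.004 and 0.056 m and x of pack_3_mid in the frame of nest between -0.006 and 0.006 m and y of pack_3_mid in the frame of nest between -0.006 and 0.006 m and z of pack_3_mid in the frame of nest between 0.004 and 0.056 m and x of pack_4_mid in the frame of nest between -0.006 and 0.006 m and y of pack_4_mid in the frame of nest between -0.006 and 0.006 m and z of pack_4_mid in the frame of nest between 0.004 and 0.056 m), for 0.3 s.
3. the loaded bed is home and locked, and the ram not yet pumped (value of joint each of bed, ram below 0.004 m and value of joint lock_knob above 1.15 rad and x of pack_1_mid in the frame of nest between -0.006 and 0.006 m and y of pack_1_mid in the frame of nest between -0.006 and 0.006 m and z of pack_1_mid in the frame of nest between 0.004 and 0.056 m and angle between each of pack_1_mid, pack_2_mid, pack_3_mid, pack_4_mid's own z axis and vertical below 0.06 rad and x of pack_2_mid in the frame of nest between -0.006 and 0.006 m and y of pack_2_mid in the frame of nest between -0.006 and 0.006 m and z of pack_2_mid in the frame of nest between 0.004 and 0.056 m and x of pack_3_mid in the frame of nest between -0.006 and 0.006 m and y of pack_3_mid in the frame of nest between -0.006 and 0.006 m and z of pack_3_mid in the frame of nest between 0.004 and 0.056 m and x of pack_4_mid in the frame of nest between -0.006 and 0.006 m and y of pack_4_mid in the frame of nest between -0.006 and 0.006 m and z of pack_4_mid in the frame of nest between 0.004 and 0.056 m and value of joint foot below 0.003 m), for 0.3 s.
4. the foot has come down on the stack by the right number of strokes (value of joint bed below 0.004 m and value of joint lock_knob above 1.15 rad and value of joint foot between 0.009 and 0.0165 m), for 0.3 s.
At the end, for the whole second after the job is handed in: Bed within 4 mm of home and locked (knob over 1.15 rad); every pack flat in the nest, within 6 mm of its axis in x and y; foot on the stack, its spring squeezed 9 to 16.5 mm (right count 12.5, one stroke too few 5, one too many over 18); lever up (under 0.06 rad) (all of step 4 and x of pack_1_mid in the frame of nest between -0.006 and 0.006 m and y of pack_1_mid in the frame of nest between -0.006 and 0.006 m and z of pack_1_mid in the frame of nest between 0.004 and 0.056 m and angle between each of pack_1_mid, pack_2_mid, pack_3_mid, pack_4_mid's own z axis and vertical below 0.06 rad and x of pack_2_mid in the frame of nest between -0.006 and 0.006 m and y of pack_2_mid in the frame of nest between -0.006 and 0.006 m and z of pack_2_mid in the frame of nest between 0.004 and 0.056 m and x of pack_3_mid in the frame of nest between -0.006 and 0.006 m and y of pack_3_mid in the frame of nest between -0.006 and 0.006 m and z of pack_3_mid in the frame of nest between 0.004 and 0.056 m and x of pack_4_mid in the frame of nest between -0.006 and 0.006 m and y of pack_4_mid in the frame of nest between -0.006 and 0.006 m and z of pack_4_mid in the frame of nest between 0.004 and 0.056 m and value of joint pump_lever below 0.06 rad); the robot touches nothing.
It fails at once if a bystander (spool, tin or terminal block) is shoved more than 4 cm (distance of any of solder_spool, wax_tin, terminal_block from where it was at the start of the episode above 0.04 m).
Of pack_1, pack_2, pack_3, pack_4 only 2 to 4 are there at a start; the rules pass over those that are not, and their reading is None.
At some moment in a run one of pack_1, pack_2, pack_3, pack_4 may be knocked a few centimetres aside while the robot is not near it.
Once in a run the grip may slacken for a moment while it holds something.
It also fails if it takes over 208 s, if anything falls off the work surface, if the arm or the gripper's body presses on something with over 40 N, if the wrist force passes 120 N, or if a joint passes its speed limit or range.

ROBOT

A 6-joint arm with a two-finger parallel gripper is mounted at the origin on a cart in front of the work surface, level with it; the furniture and walls round the work are solid. World frame = base frame: x ahead of the robot, y to its left, z up, the work surface at z = 0. Lengths are in m, angles in rad, forces in N, time in s.
With the tool pointing down it reaches from about 0.325 to 0.85 m from the base axis. Payload 15.5 kg.
Tool frame: the origin (TCP) lies midway between the tips of the shut fingers; the grasp point (between the pads) lies 19 mm behind it; z points along the fingers, y is the line along which they close (so a half turn about z gives the same grasp; the last joint's range is limited). The gripper opens to 91 mm and grips with 3 to 60 N. Pads are 32 mm wide; open, the fingers measure 118 mm over their backs; the gripper's body (76 mm by 178 mm) begins 60 mm behind the grasp point.
Start: joints at [-1.438, 0.494, 1.345, -0, 1.302, -0.096], TCP at [0.141, -0.609, 0.193] pointing down, gripper open.
Joint ranges: [-2.91, 2.91], [-0.82, 2.16], [0.22, 2.67], [-1.22, 4.37], [0.12, 2.79], [-3.08, 3.08]. Speed limits (rad/s): [1.89, 1.89, 2.57, 3.01, 3.01, 3.01].

INTERFACE

Orientations are given as a 3x3 rotation matrix whose columns are the frame's x, y, z axes.
In Python, from rig import * gives the robot as it stands. The module is installed in compiled form; this text tells all that it offers.
- The arm moves only by the tool send_rows, never from a script. Its argument "steps" is a list of rows, each an object with "grip": the closure, from -1 (fully open) to 1 (shut), so that 0 is half open; "dp": the shift along the world's x, y, z in m, a list of three; "spin": the turn about the world's z in units of 5 degrees (1.0 is 5 degrees). In form: [{"grip": grip, "dp": [x, y, z], "spin": spin}, ...]. A call has 1 to 12 rows; each row is the pose to reach, as a shift and turn from the pose commanded when the call began; what a row does not reach only later rows make up. A row lasts 1/12 s, in which the tool goes at most 41.7 mm and 7.16 degrees, less where a joint would pass 70% of its speed; a pose out of reach is approached as far as the arm can. A call with a gripper value outside its range is refused whole. The fingers move at their own pace and stop on an object; "force" is the grip in N (left out, the last holds). Time passes only in rows, so rows that repeat a pose let the fingers close. It gives the time, the measured TCP pose, the force, the opening and the grip force at its end, in the units of the state.
- get_obs(): the state, without advancing time (a new reading comes with each control period).
- snapshot(name): name is "side" or "top" or "wrist"; returns (picture, depth): 420x560x3 uint8, red, green, blue; 420x560 float32, m along the optical axis (not along the pixel's ray), 0 where there is no reading.
- camera_params(name): a dict with "intrinsics" (3x3 intrinsics, pixels), "D" ([k1, k2, p1, p2, k3] as OpenCV has them; the pictures are not rectified), "rvec" (rotation vector, rad) and "tvec" (3), from world to camera coordinates, as OpenCV has them; the wrist camera has in their place "tool_from_camera" (4x4, takes a point from camera to tool coordinates, whose origin is the TCP and whose axes are the flange's). Camera axes: x right, y down, z forward; pixel columns grow to the right and rows downward; lengths in m; the calibration is good to about 2 mm. A picture is of the moment at which its call begins: read the wrist's pose just before it. camera_params takes no time and is no camera call.
- job_done(): hands the job in; it is judged then, once.
The state is a dict: "t": time; "qpos": joint angles; "qd": joint speeds; "effort": joint torques, N m; "ee_pos": TCP position; "eef_rot": TCP orientation; "force": force on the tool from outside, world axes, zero at the start; "ft_torque": the same for the moment, N m; "grip_width": finger opening in m; "finger_force": force on a finger pad.
Only numpy, scipy, OpenCV 4.12 (cv2) and the standard library are available. Lean on these libraries where they do the work, as an engineer would, in place of code of your own. Each camera call takes 0.05 s, during which the arm holds its last target. There are 200 camera calls.

## Working session

There is one attempt and no reset: what is moved stays moved. The work goes in short steps, Python scripts to look and compute and a tool call to move; the robot and the scene stay as the last step left them, time stands still between calls to the robot, and variables do not carry over. Pictures are saved under pics/ and viewed, at most 14 in all, crops included, and the job is handed in when it is done.

Besides the shell and the picture viewer there is one more tool, called after "Request:" by a JSON object that holds its "api" and its "payload", one argument or row to a line. send_rows: Moves the arm, as the interface text tells. Its arguments: {"type":"object","properties":{"steps":{"type":"array","items":{"type":"object","properties":{"grip":{"type":"number"},"dp":{"type":"array","items":{"type":"number"}},"spin":{"type":"number"}}}},"force":{"type":"number"}},"required":["steps"]}

```bash
mkdir -p pics
cat > h.py <<'E'
from rig import *
import numpy as np, cv2
def snap(name):
    o=get_obs(); im,d=snapshot(name); return o,im,d
def cam(name,o=None):
    p=camera_params(name); K=np.array(p["intrinsics"],float); D=np.array(p["D"],float)
    if name=="wrist":
        T=np.eye(4); T[:3,:3]=np.array(o["eef_rot"]); T[:3,3]=o["ee_pos"]
        M=T@np.array(p["tool_from_camera"]); return K,D,M[:3,:3],M[:3,3]
    R=cv2.Rodrigues(np.array(p["rvec"],float))[0]; t=np.array(p["tvec"],float).ravel()
    return K,D,R.T,-R.T@t
def rays(name,uv,o=None):
    K,D,R,c=cam(name,o); n=cv2.undistortPoints(np.array(uv,float).reshape(-1,1,2),K,D).reshape(-1,2)
    return c,np.c_[n,np.ones(len(n))]@R.T
def onplane(name,uv,z,o=None):
    c,r=rays(name,uv,o); return c+r*((z-c[2])/r[:,2])[:,None]
def cloud(name,d,o=None):
    h,w=d.shape; g=np.stack(np.meshgrid(np.arange(w),np.arange(h)),-1).reshape(-1,2)
    c,r=rays(name,g,o); return (c+r*d.reshape(-1,1)).reshape(h,w,3)
def save(n,im): cv2.imwrite("pics/"+n+".png",im[:,:,::-1])
E
python3 - <<'E'
from h import *
for n in("top","side","wrist"):
    o,im,d=snap(n); save(n+"0",im); np.savez("pics/"+n+"0.npz",im=im,d=d)
    K,D,R,c=cam(n,o); print(n,c,R[:,2],(d>0).mean())
E
```

```text
top [-0.43501876  0.60983833  1.64250447] [ 0.53761495 -0.26242915 -0.80131212] 0.9927721088435374
side [ 0.60582336 -1.29268851  1.22976647] [-0.03794405  0.80416496 -0.59319388] 0.8785034013605442
wrist [ 0.20632862 -0.59365362  0.38492061] [-0.23528901 -0.05404107 -0.97042189] 0.9933290816326531
```

View pics/top0.png

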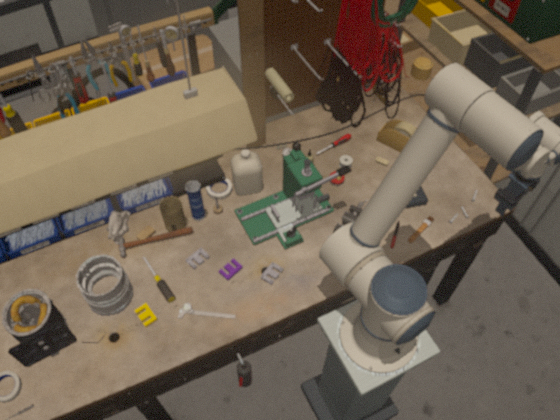

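View pics/side0.png

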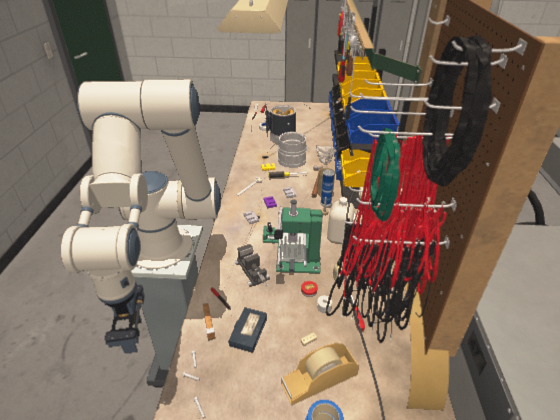

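Run:
```python
from h import *
t=np.load("pics/top0.npz")["im"]; s=np.load("pics/side0.npz")["im"]
a=cv2.resize(t[140:330,120:400],None,fx=2.85,fy=2.85,interpolation=cv2.INTER_CUBIC)
b=cv2.resize(s[150:420,170:400],None,fx=2.2,fy=2.2,interpolation=cv2.INTER_CUBIC)
save("c1",a);save("c2",b)
P=cloud("top",np.load("pics/top0.npz")["d"])
for u,v in [(198,258),(272,272),(231,269),(146,314),(290,236),(352,213),(338,180),(346,160),(300,155),(250,230)]: print(u,v,P[v,u].round(3))
```

```text
198 258 [0.554 0.447 0.012]
272 272 [0.374 0.225 0.023]
231 269 [0.455 0.354 0.015]
146 314 [0.414 0.695 0.022]
290 236 [0.467 0.105 0.055]
352 213 [ 0.468 -0.171  0.032]
338 180 [ 0.64  -0.208  0.029]
346 160 [ 0.728 -0.301  0.019]
300 155 [ 0.676 -0.039  0.228]
250 230 [0.584 0.219 0.012]
```

View pics/c1.png

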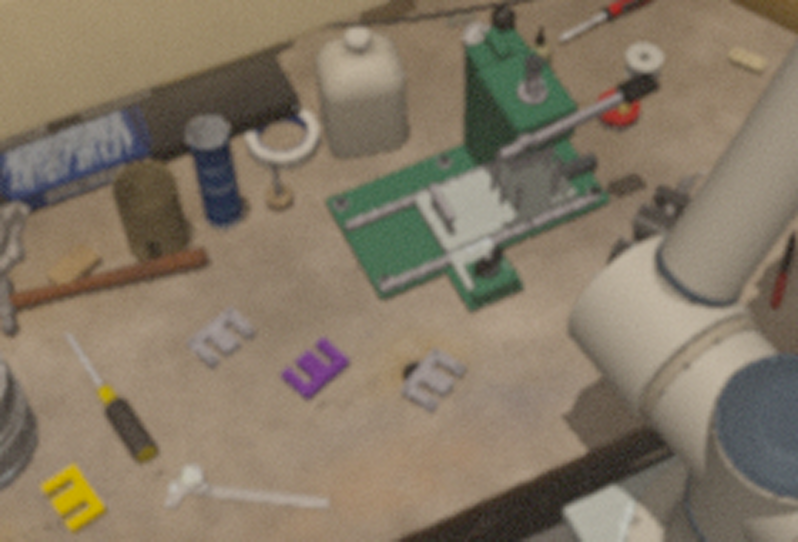

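View pics/c2.png

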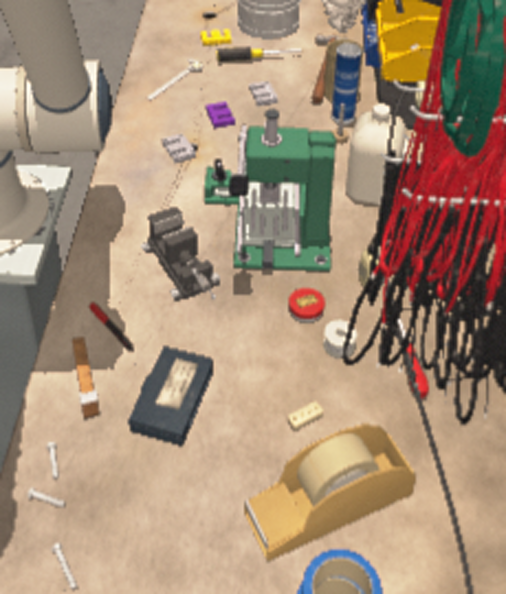

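Run:
```python
from h import *
f=np.load("pics/top0.npz"); im,d=f["im"],f["d"]; P=cloud("top",d)
hsv=cv2.cvtColor(im,cv2.COLOR_RGB2HSV)
g=(hsv[...,0]>55)&(hsv[...,0]<95)&(hsv[...,1]>90)
box=(P[...,0]>.3)&(P[...,0]<.85)&(P[...,1]>-.3)&(P[...,1]<.4)
def rep(n,uv,z):
    q=onplane("top",uv,z)[:,:2].astype(np.float32); r=cv2.minAreaRect(q); print(n,len(q),np.round(r[0],4),np.round(r[1],4),round(r[2],2)); return q
ys,xs=np.where(g&box); z=P[ys,xs,2]
print(np.histogram(z,bins=np.arange(-.02,.3,.02)))
m=g&box&(abs(P[...,2]-.231)<.012); ys,xs=np.where(m); rep("head",np.c_[xs,ys],.231)
m=g&box&(abs(P[...,2]-.014)<.012); ys,xs=np.where(m); q=rep("sole",np.c_[xs,ys],.014)
print(q.min(0),q.max(0), q[q[:,0].argmin()],q[q[:,0].argmax()],q[q[:,1].argmin()],q[q[:,1].argmax()])
# packs
for (u,v) in [(198,258),(272,272)]:
    w=P[v-22:v+23,u-22:u+23]; c=im[v-22:v+23,u-22:u+23].astype(int)
    mm=(abs(c.max(2)-c.min(2))<22)&(c.mean(2)>110)
    mm=mm&(c[...,2]>=c[...,0]-8)
    n,l,s,ce=cv2.connectedComponentsWithStats(mm.astype(np.uint8)); k=1+s[1:,4].argmax()
    yy,xx=np.where(l==k); rep("pack",np.c_[xx+u-22,yy+v-22],.015)
```

```text
(array([  0, 139,  21,   1,   0,   0,   0,   0,   0,   0,   0,   0, 212,
         7,   0]), array([-0.02,  0.  ,  0.02,  0.04,  0.06,  0.08,  0.1 ,  0.12,  0.14,
        0.16,  0.18,  0.2 ,  0.22,  0.24,  0.26,  0.28]))
head 214 [ 0.6176 -0.0117] [0.1515 0.0837] 3.6
sole 156 [0.6268 0.0597] [0.1399 0.3444] 1.44
[ 0.5545186 -0.1131366] [0.69752526 0.23107179] [0.5545186  0.15093748] [0.69752526 0.02782741] [ 0.57186216 -0.1131366 ] [0.66233176 0.23107179]Traceback (most recent call last):
  File "<stdin>", line 18, in <module>
ValueError: attempt to get argmax of an empty sequence
```

Request:
{"api": "send_rows", "payload": {
  "steps": [
    {"dp":[0.02,-0.0,0.1],"spin":0,"grip":-1},
    {"dp":[0.05,0.05,0.2],"spin":0,"grip":-1},
    {"dp":[0.1,0.09,0.2],"spin":0,"grip":-1},
    {"dp":[0.13,0.12,0.2],"spin":0,"grip":-1},
    {"dp":[0.16,0.15,0.2],"spin":0,"grip":-1},
    {"dp":[0.19,0.18,0.2],"spin":0,"grip":-1},
    {"dp":[0.22,0.21,0.2],"spin":0,"grip":-1},
    {"dp":[0.25,0.24,0.2],"spin":0,"grip":-1},
    {"dp":[0.27,0.27,0.2],"spin":0,"grip":-1},
    {"dp":[0.28,0.31,0.2],"spin":0,"grip":-1},
    {"dp":[0.29,0.34,0.2],"spin":0,"grip":-1},
    {"dp":[0.29,0.38,0.2],"spin":0,"grip":-1}
  ]
}}

```text
t: 1.15
ee_pos: [0.405, -0.3007, 0.389]
eef_rot: [[0.974, 0.226, 0.0], [0.226, -0.974, 0.0], [0.0, -0.0, -1.0]]
force: [1.7, 0.1, -0.5]
grip_width: 0.0913
finger_force: 0.0
```

Request:
{"api": "send_rows", "payload": {
  "steps": [
    {"dp":[0.0,0.04,0.0],"spin":0,"grip":-1},
    {"dp":[0,0.08,0],"spin":0,"grip":-1},
    {"dp":[0,0.12,0],"spin":0,"grip":-1},
    {"dp":[0,0.16,0],"spin":0,"grip":-1},
    {"dp":[0,0.2,0],"spin":0,"grip":-1},
    {"dp":[0,0.24,0],"spin":0,"grip":-1},
    {"dp":[0,0.28,0],"spin":0,"grip":-1},
    {"dp":[0,0.32,0],"spin":0,"grip":-1},
    {"dp":[0,0.36,0],"spin":0,"grip":-1},
    {"dp":[0,0.4,0],"spin":0,"grip":-1},
    {"dp":[0,0.42,0],"spin":0,"grip":-1},
    {"dp":[0,0.42,0],"spin":0,"grip":-1}
  ]
}}

```text
t: 2.15
ee_pos: [0.4032, 0.1212, 0.3889]
eef_rot: [[0.973, 0.23, -0.0], [0.23, -0.973, 0.001], [-0.0, -0.001, -1.0]]
force: [0.3, -0.7, 0.3]
grip_width: 0.0911
finger_force: 0.0
```

Run:
```python
from h import *
o,im,d=snap("wrist"); np.savez("pics/w1.npz",im=im,d=d); import pickle; pickle.dump(o,open("pics/w1.pkl","wb"))
save("w1",im); print(o["t"],o["ee_pos"],np.round(o["eef_rot"],3)); print(cam("wrist",o)[2:])
P=cloud("wrist",d,o)
for u,v in [(100,100),(280,210),(460,100),(100,320),(460,320)]: print(u,v,P[v,u].round(3))
```

```text
2.15 [0.40317367 0.12116466 0.38888101] [[ 0.973  0.23  -0.   ]
 [ 0.23  -0.973  0.001]
 [-0.    -0.001 -1.   ]]
(array([[ 2.29855614e-01, -9.44345011e-01, -2.35327214e-01],
       [-9.73224658e-01, -2.23134614e-01, -5.51788784e-02],
       [-4.01748609e-04,  2.41709423e-01, -9.70348594e-01]]), array([0.46837774, 0.13625692, 0.58149824]))
100 100 [0.434 0.423 0.001]
280 210 [0.323 0.099 0.   ]
460 100 [ 0.53  -0.036  0.221]
100 320 [0.405 0.172 0.496]
460 320 [0.429 0.076 0.498]
```

View pics/w1.png

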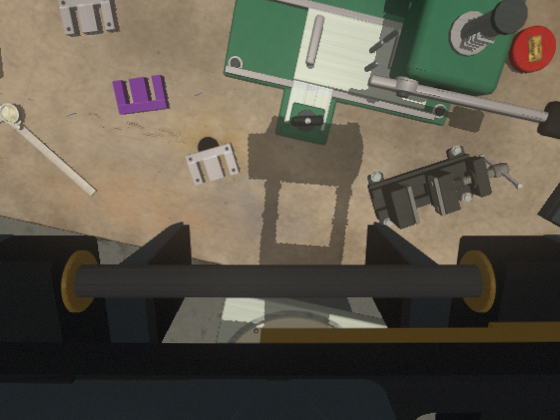

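Run:
```python
from h import *
import pickle
f=np.load("pics/w1.npz"); im,d=f["im"],f["d"]; o=pickle.load(open("pics/w1.pkl","rb"))
a=cv2.resize(im[130:195,175:250],(420,364),interpolation=cv2.INTER_CUBIC)
b=cv2.resize(im[0:45,50:125],(420,252),interpolation=cv2.INTER_CUBIC)[:236]
c=cv2.resize(im[0:150,220:350],(380,438),interpolation=cv2.INTER_CUBIC)
out=np.zeros((600,800,3),np.uint8); out[:364,:420]=a; out[364:600,:420]=b; out[:438,420:800]=c; save("c3",out)
P=cloud("wrist",d,o)
g=lambda uv,z: onplane("wrist",uv,z,o).round(4).tolist()
print("sole front edge",g([(225,75),(440,124)],.014)); print("pullbar",g([(319,17),(311,65)],.078))
print("knob",g([(291,120),(322,120)],.074), P[120,306].round(3),P[40,315].round(3))
hs=cv2.cvtColor(im,cv2.COLOR_RGB2HSV)
for (u,v,w) in [(213,165,34),(88,15,34)]:
    y0,x0=max(v-w,0),u-w; c=im[y0:v+w,x0:u+w]; z=P[y0:v+w,x0:u+w,2]
    print(hs[v,u-8:u+9:4], np.median(z[abs(z)<.005]) if 1 else 0)
    m=(z>.008)&(z<.022); n,l,s,ce=cv2.connectedComponentsWithStats(m.astype(np.uint8)); k=1+s[1:,4].argmax(); yy,xx=np.where(l==k)
    q=onplane("wrist",np.c_[xx+x0,yy+y0],.015,o)[:,:2].astype(np.float32); print(s[k],cv2.minAreaRect(q),q.mean(0))
```

```text
sole front edge [[0.5161, 0.2317, 0.014], [0.523, -0.1161, 0.014]]
pullbar [[0.6103, 0.1144, 0.078], [0.5502, 0.1097, 0.078]]
knob [[0.4734, 0.1187, 0.074], [0.4835, 0.0759, 0.074]] [0.478 0.098 0.075] [0.582 0.112 0.077]
[[ 15  31 182]
 [ 14  26 188]
 [ 13  25 185]
 [ 14  24 184]
 [ 14  47  93]] 0.0008441406131336482
[   7   12   54   43 1176] ((0.3760407269001007, 0.22492140531539917), (0.05027342587709427, 0.0773724690079689), 29.171560287475586) [0.37762362 0.2258558 ]
[[ 11  22 164]
 [ 14  23 164]
 [ 14  24 162]
 [ 14  24 160]
 [ 11  26  77]] 0.0007410248603201275
[   4    0   60   36 1456] ((0.5521867871284485, 0.4476284980773926), (0.04870639368891716, 0.08082748204469681), 17.843353271484375) [0.5517734  0.44936392]
```

View pics/c3.png

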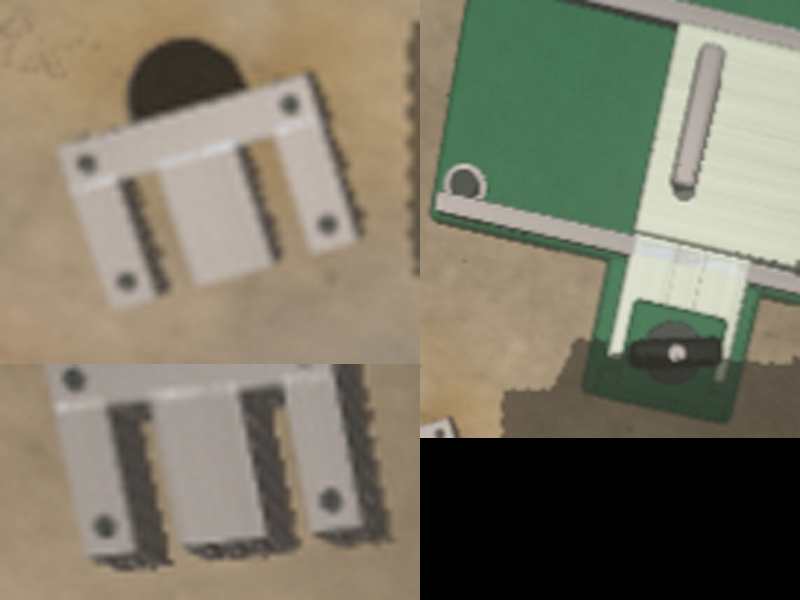

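Run:
```python
from h import *
import pickle
f=np.load("pics/w1.npz"); im,d=f["im"],f["d"]; o=pickle.load(open("pics/w1.pkl","rb")); P=cloud("wrist",d,o)
for u,v in [(375,82),(380,83),(405,86),(400,92),(450,97),(500,108),(535,114),(552,110),(552,120)]: print(u,v,P[v,u].round(3))
print(np.round(o["qpos"],3))
# sole front edge fit: green below, sole z
hs=cv2.cvtColor(im,cv2.COLOR_RGB2HSV); g=((hs[...,0]>55)&(hs[...,0]<95)&(hs[...,1]>90))
pts=[]
for u in list(range(230,275,3))+list(range(345,440,4)):
    col=np.where(g[60:150,u])[0]
    if len(col): pts.append((u,60+col.max()+.5))
q=onplane("wrist",pts,.014,o)[:,:2]; 
vx,vy,x0,y0=cv2.fitLine(q.astype(np.float32),cv2.DIST_HUBER,0,.01,.01).ravel(); print(np.degrees(np.arctan2(vy,vx)),x0,y0); r=(q-[x0,y0])@[-vy,vx]; print(np.round(r*1000,1))
# left edge of sole (y=255)
pts=[]
for v in range(5,65,4):
    row=np.where(g[v,200:300])[0]; 
    if len(row): pts.append((200+row.min()-.5,v))
q=onplane("wrist",pts,.014,o)[:,:2]
vx,vy,x0,y0=cv2.fitLine(q.astype(np.float32),cv2.DIST_HUBER,0,.01,.01).ravel(); print(np.degrees(np.arctan2(vy,vx)),x0,y0)
# pull bar by height
m=(P[...,2]>.068)&(P[...,2]<.09); m[:, :295]=0; m[:,340:]=0; m[80:]=0
yy,xx=np.where(m); q=onplane("wrist",np.c_[xx,yy],.078,o)[:,:2].astype(np.float32); print("bar",cv2.minAreaRect(q))
m=(P[...,2]>.066)&(P[...,2]<.085); m[:100]=0; m[140:]=0; m[:,:280]=0;m[:,335:]=0
yy,xx=np.where(m); q=onplane("wrist",np.c_[xx,yy],.074,o)[:,:2].astype(np.float32); print("knob",cv2.minAreaRect(q))
```

```text
375 82 [0.528 0.049 0.209]
380 83 [0.528 0.045 0.212]
405 86 [0.53  0.021 0.219]
400 92 [0.525 0.022 0.211]
450 97 [ 0.53  -0.025  0.221]
500 108 [ 0.531 -0.074  0.227]
535 114 [ 0.533 -0.107  0.232]
552 110 [ 0.54  -0.121  0.233]
552 120 [ 0.531 -0.122  0.237]
[1.490e-01 4.200e-02 1.458e+00 1.000e-03 1.642e+00 1.488e+00]
-81.2499 0.54561424 0.1067727
[  1.7   3.5   1.   -0.1   0.2  -0.8  -1.9  -1.6  -2.6  -2.3  18.2  15.9
  10.6  12.6 -29.6 -29.1 -52.8]
1.4421957 0.5876771 0.23565884
bar ((0.581871747970581, 0.1135353073477745), (0.06334885209798813, 0.012210078537464142), 0.9176110029220581)
knob ((0.47716206312179565, 0.09690912067890167), (0.013815362006425858, 0.04409852996468544), 13.792055130004883)
```

Request:
{"api": "send_rows", "payload": {
  "steps": [
    {"dp":[0.006,-0.002,-0.01],"spin":1.4,"grip":0},
    {"dp":[0.012,-0.004,-0.02],"spin":2.8,"grip":0},
    {"dp":[0.018,-0.006,-0.03],"spin":4.2,"grip":0},
    {"dp":[0.025,-0.008,-0.04],"spin":5.6,"grip":0},
    {"dp":[0.031,-0.01,-0.05],"spin":7,"grip":0},
    {"dp":[0.037,-0.012,-0.06],"spin":8.4,"grip":0},
    {"dp":[0.043,-0.014,-0.07],"spin":9.8,"grip":0},
    {"dp":[0.049,-0.016,-0.08],"spin":11.2,"grip":0},
    {"dp":[0.056,-0.018,-0.09],"spin":12.6,"grip":0},
    {"dp":[0.062,-0.02,-0.1],"spin":14,"grip":0},
    {"dp":[0.068,-0.022,-0.11],"spin":15.4,"grip":0},
    {"dp":[0.074,-0.0243,-0.12],"spin":16.8,"grip":0}
  ]
}}

```text
t: 3.2
ee_pos: [0.4779, 0.0921, 0.2685]
eef_rot: [[-0.128, 0.992, -0.0], [0.992, 0.128, -0.0], [-0.0, -0.0, -1.0]]
force: [0.0, -1.2, 0.4]
grip_width: 0.0455
finger_force: 0.0
```

Request:
{"api": "send_rows", "payload": {
  "steps": [
    {"dp":[0,0,-0.01],"spin":1.3,"grip":0},
    {"dp":[0,0,-0.03],"spin":1.3,"grip":0},
    {"dp":[0,0,-0.03],"spin":1.3,"grip":0}
  ]
}}

```text
t: 3.45
ee_pos: [0.4762, 0.0922, 0.2363]
eef_rot: [[-0.233, 0.972, -0.005], [0.972, 0.233, -0.001], [0.001, -0.005, -1.0]]
force: [-0.6, 0.0, -1.5]
grip_width: 0.0453
finger_force: 0.0
```

```bash
cat >> h.py <<'E'
def press():
    # returns origin, yaw of press estimate
    y=np.radians(1.2); return np.array([.5819+.13*np.sin(y),.1135-.13*np.cos(y)]),y
def hrect(P,lo,hi,box,z,name,o,minz=0):
    m=(P[...,2]>lo)&(P[...,2]<hi)&(P[...,0]>box[0])&(P[...,0]<box[1])&(P[...,1]>box[2])&(P[...,1]<box[3])
    n,l,s,ce=cv2.connectedComponentsWithStats(m.astype(np.uint8)); k=1+s[1:,4].argmax(); yy,xx=np.where(l==k)
    q=onplane(name,np.c_[xx,yy],z,o)[:,:2].astype(np.float32); return len(q),cv2.minAreaRect(q)
E
python3 - <<'E'
from h import *
o,im,d=snap("wrist"); save("w2",im); P=cloud("wrist",d,o)
print(o["t"],o["ee_pos"],np.round(o["eef_rot"],3),np.round(o["qpos"],3))
print(hrect(P,.066,.085,(.44,.52,.06,.14),.074,"wrist",o)); print("bar",hrect(P,.068,.09,(.52,.64,.07,.15),.078,"wrist",o))
E
```

```text
3.45 [0.47617927 0.0921702  0.23631853] [[-0.233  0.972 -0.005]
 [ 0.972  0.233 -0.001]
 [ 0.001 -0.005 -1.   ]] [ 0.068  0.253  1.612 -0.     1.281 -0.167]
(563, ((0.47732558846473694, 0.09647087007761002), (0.013469702564179897, 0.04519987478852272), 13.903306007385254))
bar (736, ((0.5810227990150452, 0.11315392702817917), (0.0632665604352951, 0.012791907414793968), 0.9655702710151672))
```

View pics/w2.png

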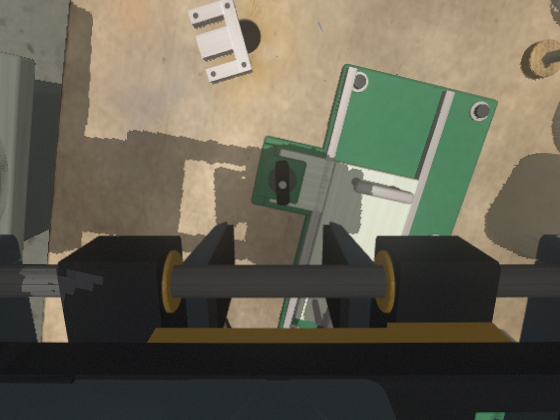

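Request:
{"api": "send_rows", "payload": {
  "steps": [
    {"dp":[0.001,0.004,-0.03],"spin":0,"grip":0},
    {"dp":[0.001,0.004,-0.06],"spin":0,"grip":0},
    {"dp":[0.001,0.004,-0.09],"spin":0,"grip":0},
    {"dp":[0.001,0.004,-0.12],"spin":0,"grip":0},
    {"dp":[0.001,0.004,-0.14],"spin":0,"grip":0},
    {"dp":[0.001,0.004,-0.14],"spin":0,"grip":0}
  ]
}}

```text
t: 4.0
ee_pos: [0.4772, 0.0968, 0.0968]
eef_rot: [[-0.233, 0.972, -0.005], [0.972, 0.233, -0.0], [0.001, -0.005, -1.0]]
force: [-1.2, -0.4, -0.7]
grip_width: 0.0458
finger_force: 0.0
```

Request:
{"api": "send_rows", "payload": {
  "force": 25,
  "steps": [
    {"dp":[0,0,-0.025],"spin":0,"grip":0},
    {"dp":[0,0,-0.049],"spin":0,"grip":0},
    {"dp":[0,0,-0.049],"spin":0,"grip":0},
    {"dp":[0,0,-0.049],"spin":0,"grip":1},
    {"dp":[0,0,-0.049],"spin":0,"grip":1},
    {"dp":[0,0,-0.049],"spin":0,"grip":1},
    {"dp":[0,0,-0.049],"spin":0,"grip":1},
    {"dp":[0,0,-0.049],"spin":0,"grip":1}
  ]
}}

```text
t: 4.67
ee_pos: [0.4793, 0.0975, 0.0511]
eef_rot: [[-0.234, 0.972, 0.001], [0.972, 0.234, 0.0], [-0.0, 0.001, -1.0]]
force: [-3.9, -1.1, 1.0]
grip_width: 0.0151
finger_force: 2.5
```

Request:
{"api": "send_rows", "payload": {
  "force": 25,
  "steps": [
    {"dp":[0,0,0],"spin":0,"grip":1},
    {"dp":[0,0,0],"spin":0,"grip":1},
    {"dp":[0,0,0],"spin":1,"grip":1},
    {"dp":[0,0,0],"spin":2,"grip":1},
    {"dp":[0,0,0],"spin":3,"grip":1},
    {"dp":[0,0,0],"spin":4,"grip":1},
    {"dp":[0,0,0],"spin":5,"grip":1},
    {"dp":[0,0,0],"spin":6,"grip":1},
    {"dp":[0,0,0],"spin":7,"grip":1}
  ]
}}

```text
t: 5.42
ee_pos: [0.4784, 0.0972, 0.0508]
eef_rot: [[-0.752, 0.659, -0.0], [0.659, 0.752, -0.0], [-0.0, -0.0, -1.0]]
force: [-4.3, -4.5, 14.4]
grip_width: 0.0125
finger_force: 25.0
```

Request:
{"api": "send_rows", "payload": {
  "steps": [
    {"dp":[0,0,0],"spin":1,"grip":1},
    {"dp":[0,0,0],"spin":2,"grip":1},
    {"dp":[0,0,0],"spin":3,"grip":1},
    {"dp":[0,0,0],"spin":4,"grip":1},
    {"dp":[0,0,0],"spin":5,"grip":1},
    {"dp":[0,0,0],"spin":6,"grip":1},
    {"dp":[0,0,0],"spin":7,"grip":1},
    {"dp":[0,0,0],"spin":7.5,"grip":1},
    {"dp":[0,0,0],"spin":7.5,"grip":1}
  ]
}}

```text
t: 6.17
ee_pos: [0.4782, 0.0969, 0.0508]
eef_rot: [[-0.998, 0.065, -0.001], [0.065, 0.998, -0.001], [0.0, -0.001, -1.0]]
force: [-6.0, -8.3, 16.3]
grip_width: 0.0128
finger_force: 25.0
```

Request:
{"api": "send_rows", "payload": {
  "steps": [
    {"dp":[0,0,0],"spin":0,"grip":0},
    {"dp":[0,0,0],"spin":0,"grip":0},
    {"dp":[0,0,0.04],"spin":0,"grip":0},
    {"dp":[0,0,0.08],"spin":0,"grip":-1},
    {"dp":[0,0,0.12],"spin":0,"grip":-1},
    {"dp":[0,0,0.16],"spin":0,"grip":-1},
    {"dp":[0,0,0.2],"spin":-1.4,"grip":-1},
    {"dp":[0.01,0.003,0.2],"spin":-2.8,"grip":-1},
    {"dp":[0.02,0.006,0.2],"spin":-4.2,"grip":-1},
    {"dp":[0.035,0.009,0.2],"spin":-5.6,"grip":-1},
    {"dp":[0.05,0.012,0.2],"spin":-7,"grip":-1},
    {"dp":[0.06,0.012,0.2],"spin":-8.4,"grip":-1}
  ]
}}

```text
t: 7.17
ee_pos: [0.5398, 0.11, 0.2502]
eef_rot: [[-0.691, 0.723, 0.001], [0.723, 0.691, 0.0], [-0.0, 0.001, -1.0]]
force: [0.0, 0.3, -0.3]
grip_width: 0.0895
finger_force: 0.0
```

Request:
{"api": "send_rows", "payload": {
  "steps": [
    {"dp":[0.005,0,0],"spin":-1.4,"grip":-1},
    {"dp":[0.01,0,0],"spin":-2.8,"grip":-1},
    {"dp":[0.02,0,0],"spin":-4.2,"grip":-1},
    {"dp":[0.03,0.002,0],"spin":-5.6,"grip":-1},
    {"dp":[0.042,0.004,0],"spin":-7,"grip":-1},
    {"dp":[0.042,0.004,0],"spin":-8.4,"grip":-1},
    {"dp":[0.042,0.004,0],"spin":-8.6,"grip":-1}
  ]
}}

```text
t: 7.75
ee_pos: [0.581, 0.1136, 0.2499]
eef_rot: [[-0.012, 1.0, -0.0], [1.0, 0.012, 0.0], [0.0, -0.0, -1.0]]
force: [0.9, -0.4, -0.1]
grip_width: 0.0913
finger_force: 0.0
```

Run:
```python
from h import *
o,im,d=snap("wrist"); save("w3",im); P=cloud("wrist",d,o)
print(o["t"],o["ee_pos"],np.round(o["eef_rot"],3),np.round(o["qpos"],3))
print("knob",hrect(P,.066,.085,(.44,.52,.06,.14),.074,"wrist",o)); print("bar",hrect(P,.068,.09,(.52,.64,.07,.15),.078,"wrist",o))
```

```text
7.75 [0.58101001 0.11360146 0.24987146] [[-0.012  1.    -0.   ]
 [ 1.     0.012  0.   ]
 [ 0.    -0.    -1.   ]] [0.092 0.398 1.348 0.    1.396 0.08 ]
knob (537, ((0.4803316593170166, 0.09693844616413116), (0.014664632268249989, 0.04579091817140579), 87.00293731689453))
bar (681, ((0.5819114446640015, 0.11319498717784882), (0.06087373569607735, 0.012985272333025932), 0.6947227716445923))
```

Request:
{"api": "send_rows", "payload": {
  "force": 25,
  "steps": [
    {"dp":[0.001,0,-0.04],"spin":0,"grip":-1},
    {"dp":[0.001,0,-0.08],"spin":0,"grip":-1},
    {"dp":[0.001,0,-0.12],"spin":0,"grip":-1},
    {"dp":[0.001,0,-0.15],"spin":0,"grip":-1},
    {"dp":[0.001,0,-0.175],"spin":0,"grip":-1},
    {"dp":[0.001,0,-0.197],"spin":0,"grip":-1},
    {"dp":[0.001,0,-0.197],"spin":0,"grip":0.5},
    {"dp":[0.001,0,-0.197],"spin":0,"grip":0.5},
    {"dp":[0.001,0,-0.197],"spin":0,"grip":0.5},
    {"dp":[0.001,0,-0.197],"spin":0,"grip":0.5}
  ]
}}

```text
t: 8.63
ee_pos: [0.5827, 0.1136, 0.0548]
eef_rot: [[-0.02, 1.0, 0.003], [1.0, 0.02, 0.0], [0.0, 0.003, -1.0]]
force: [-0.2, 0.0, 0.2]
grip_width: 0.0675
finger_force: 0.0
```

Request:
{"api": "send_rows", "payload": {
  "steps": [
    {"dp":[0,0.012,0],"spin":0,"grip":0.5},
    {"dp":[0,0.024,0],"spin":0,"grip":0.5},
    {"dp":[-0.001,0.04,0],"spin":0,"grip":0.5},
    {"dp":[-0.001,0.055,0],"spin":0,"grip":0.5},
    {"dp":[-0.001,0.07,0],"spin":0,"grip":0.5},
    {"dp":[-0.002,0.085,0],"spin":0,"grip":0.5},
    {"dp":[-0.002,0.1,0],"spin":0,"grip":0.5},
    {"dp":[-0.003,0.115,0],"spin":0,"grip":0.5},
    {"dp":[-0.003,0.128,0],"spin":0,"grip":0.5},
    {"dp":[-0.003,0.138,0],"spin":0,"grip":0.5},
    {"dp":[-0.003,0.144,0],"spin":0,"grip":0.5},
    {"dp":[-0.003,0.147,0],"spin":0,"grip":0.5}
  ]
}}

```text
t: 9.63
ee_pos: [0.5809, 0.2623, 0.0547]
eef_rot: [[-0.02, 1.0, 0.005], [1.0, 0.02, 0.001], [0.001, 0.005, -1.0]]
force: [8.1, -2.5, 0.7]
grip_width: 0.0603
finger_force: 25.0
```

Request:
{"api": "send_rows", "payload": {
  "steps": [
    {"dp":[0,0.002,0],"spin":0,"grip":0.5},
    {"dp":[0,0.004,0],"spin":0,"grip":0.5},
    {"dp":[0,0.004,0],"spin":0,"grip":0.5}
  ]
}}

```text
t: 9.88
ee_pos: [0.5808, 0.2658, 0.0547]
eef_rot: [[-0.019, 1.0, 0.005], [1.0, 0.019, 0.001], [0.001, 0.005, -1.0]]
force: [8.8, 1.1, -1.0]
grip_width: 0.0602
finger_force: 25.0
```

Request:
{"api": "send_rows", "payload": {
  "steps": [
    {"dp":[0,-0.003,0],"spin":0,"grip":-1},
    {"dp":[0,-0.003,0],"spin":0,"grip":-1},
    {"dp":[0,-0.003,0],"spin":0,"grip":-1},
    {"dp":[0,-0.003,0.04],"spin":0,"grip":-1},
    {"dp":[0,-0.003,0.08],"spin":0,"grip":-1},
    {"dp":[-0.02,-0.003,0.12],"spin":0,"grip":-1},
    {"dp":[-0.05,-0.003,0.16],"spin":0,"grip":-1},
    {"dp":[-0.09,-0.003,0.18],"spin":0,"grip":-1},
    {"dp":[-0.12,0.0,0.2],"spin":0,"grip":-1},
    {"dp":[-0.15,0.0,0.2],"spin":0,"grip":-1},
    {"dp":[-0.15,0.0,0.2],"spin":0,"grip":-1}
  ]
}}

```text
t: 10.8
ee_pos: [0.4234, 0.2646, 0.2552]
eef_rot: [[-0.02, 1.0, 0.0], [1.0, 0.02, 0.001], [0.001, 0.0, -1.0]]
force: [2.2, 1.3, 0.8]
grip_width: 0.0912
finger_force: 0.0
```

Run:
```python
from h import *
o,im,d=snap("wrist"); save("w4",im); P=cloud("wrist",d,o)
print(o["t"],o["ee_pos"],np.round(o["eef_rot"],3),np.round(o["qpos"],3))
print("bar",hrect(P,.068,.09,(.52,.66,.2,.3),.078,"wrist",o))
```

```text
10.8 [0.42339044 0.26463496 0.25523122] [[-0.02   1.     0.   ]
 [ 1.     0.02   0.001]
 [ 0.001  0.    -1.   ]] [4.380e-01 2.540e-01 1.555e+00 1.000e-03 1.332e+00 4.180e-01]
bar (688, ((0.5781471133232117, 0.2560597360134125), (0.06443008035421371, 0.01228004228323698), 1.1768907308578491))
```

View pics/w4.png

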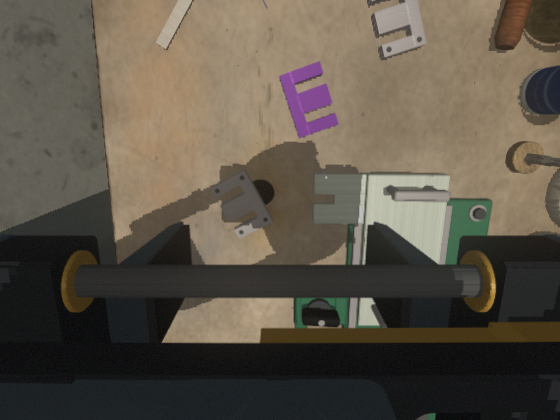

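```bash
cat >> h.py <<'E'
def pack(P,o,box,name="wrist"):
    # rectangle of the pack; returns centre and x-axis angle (deg), back side from window mass
    m=(P[...,2]>.008)&(P[...,2]<.024)&(P[...,0]>box[0])&(P[...,0]<box[1])&(P[...,1]>box[2])&(P[...,1]<box[3])
    n,l,s,ce=cv2.connectedComponentsWithStats(m.astype(np.uint8)); k=1+s[1:,4].argmax(); yy,xx=np.where(l==k)
    q=onplane(name,np.c_[xx,yy],.015,o)[:,:2].astype(np.float32); c,(w,h),a=cv2.minAreaRect(q)
    if w>h: a+=90; w,h=h,w
    v=np.array([np.cos(np.radians(a)),np.sin(np.radians(a))]); s_=(q.mean(0)-c)@v
    if s_<0: a+=180
    a=(a+180)%360-180
    return dict(c=np.round(c,4),size=np.round([w,h],4),yaw=round(a,1),off=round(float(s_)*1000,1),n=len(q),edge=bool(xx.min()<2 or yy.min()<2 or xx.max()>557))
E
python3 - <<'E'
from h import *
o,im,d=snap("wrist"); P=cloud("wrist",d,o); save("w4b",im)
print("A",pack(P,o,(.30,.45,.17,.29))); print("B",pack(P,o,(.48,.64,.38,.52)))
o,im,d=snap("top"); P=cloud("top",d); np.savez("pics/top1.npz",im=im,d=d); save("top1",im); print("topB",pack(P,o,(.50,.60,.39,.51),"top"))
E
```

```text
A {'c': array([0.377, 0.226]), 'size': array([0.051 , 0.0765]), 'yaw': 29.1, 'off': 1.6, 'n': 1826, 'edge': False}
B {'c': array([0.5575, 0.4389]), 'size': array([0.0526, 0.0534]), 'yaw': 109.0, 'off': 0.0, 'n': 1886, 'edge': True}
topB {'c': array([0.5562, 0.4496]), 'size': array([0.0564, 0.0771]), 'yaw': 20.7, 'off': 1.5, 'n': 206, 'edge': False}
```

View pics/top1.png

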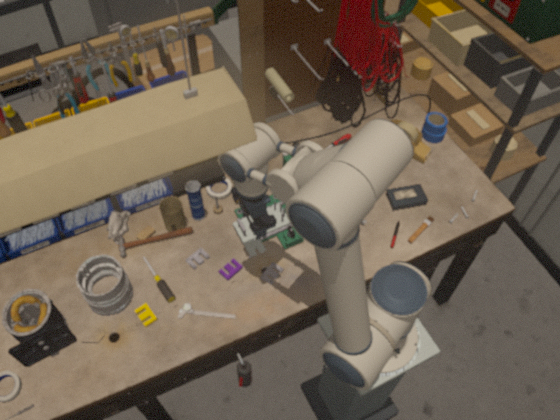

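Request:
{"api": "send_rows", "payload": {
  "force": 40,
  "steps": [
    {"dp":[-0.01,-0.01,-0.02],"spin":1.4,"grip":-1},
    {"dp":[-0.02,-0.02,-0.04],"spin":2.8,"grip":-1},
    {"dp":[-0.035,-0.03,-0.07],"spin":4.2,"grip":-1},
    {"dp":[-0.0464,-0.0386,-0.1],"spin":5.6,"grip":-1},
    {"dp":[-0.0464,-0.0386,-0.14],"spin":5.6,"grip":-1},
    {"dp":[-0.0464,-0.0386,-0.17],"spin":5.6,"grip":-1},
    {"dp":[-0.0464,-0.0386,-0.2],"spin":5.6,"grip":-1},
    {"dp":[-0.0464,-0.0386,-0.22],"spin":5.6,"grip":-1},
    {"dp":[-0.0464,-0.0386,-0.22],"spin":5.6,"grip":-1}
  ]
}}

```text
t: 11.7
ee_pos: [0.3812, 0.2249, 0.0295]
eef_rot: [[-0.485, 0.875, -0.005], [0.875, 0.485, -0.002], [0.001, -0.006, -1.0]]
force: [-1.8, -1.4, -0.3]
grip_width: 0.0915
finger_force: 0.0
```

Run:
```python
from h import *
o,im,d=snap("wrist"); P=cloud("wrist",d,o); print(o["ee_pos"],np.round(o["eef_rot"],3)); o2=o
o,im,d=snap("top"); P=cloud("top",d); print("B",pack(P,o,(.50,.60,.39,.51),"top"))
```

```text
[0.38121773 0.22491571 0.02946644] [[-0.485  0.875 -0.005]
 [ 0.875  0.485 -0.002]
 [ 0.001 -0.006 -1.   ]]
B {'c': array([0.5542, 0.4492]), 'size': array([0.0578, 0.0833]), 'yaw': 22.4, 'off': 3.9, 'n': 201, 'edge': False}
```

Request:
{"api": "send_rows", "payload": {
  "steps": [
    {"dp":[-0.003,0.001,-0.01],"spin":0,"grip":-1},
    {"dp":[-0.003,0.001,-0.02],"spin":0,"grip":-1},
    {"dp":[-0.003,0.001,-0.025],"spin":0,"grip":-1},
    {"dp":[-0.003,0.001,-0.025],"spin":0,"grip":-1},
    {"dp":[-0.003,0.001,-0.025],"spin":0,"grip":1},
    {"dp":[-0.003,0.001,-0.025],"spin":0,"grip":1},
    {"dp":[-0.003,0.001,-0.025],"spin":0,"grip":1},
    {"dp":[-0.003,0.001,-0.025],"spin":0,"grip":1},
    {"dp":[-0.003,0.001,-0.025],"spin":0,"grip":1},
    {"dp":[-0.003,0.001,-0.025],"spin":0,"grip":1}
  ]
}}

```text
t: 12.63
ee_pos: [0.3794, 0.2269, 0.0082]
eef_rot: [[-0.486, 0.874, 0.0], [0.874, 0.486, 0.0], [-0.0, 0.0, -1.0]]
force: [-0.7, 0.2, 0.3]
grip_width: 0.0543
finger_force: 0.0
```

Request:
{"api": "send_rows", "payload": {
  "force": 40,
  "steps": [
    {"dp":[0,0,-0.003],"spin":0,"grip":1},
    {"dp":[0,0,-0.003],"spin":0,"grip":1},
    {"dp":[0,0,-0.003],"spin":0,"grip":1},
    {"dp":[0,0,-0.003],"spin":0,"grip":1}
  ]
}}

```text
t: 12.97
ee_pos: [0.3792, 0.2268, 0.0049]
eef_rot: [[-0.486, 0.874, -0.0], [0.874, 0.486, -0.0], [0.0, -0.0, -1.0]]
force: [-0.9, 0.8, -0.2]
grip_width: 0.0273
finger_force: 0.0
```

Request:
{"api": "send_rows", "payload": {
  "steps": [
    {"dp":[0,0,0.03],"spin":0,"grip":1},
    {"dp":[0,0,0.06],"spin":0,"grip":1},
    {"dp":[0,0,0.09],"spin":0,"grip":1},
    {"dp":[0,0,0.12],"spin":-1,"grip":1},
    {"dp":[0,0,0.15],"spin":-2,"grip":1},
    {"dp":[0,0,0.18],"spin":-3,"grip":1},
    {"dp":[0,0,0.2],"spin":-4,"grip":1},
    {"dp":[0,0,0.2],"spin":-5,"grip":1},
    {"dp":[0,0,0.2],"spin":-5.6,"grip":1},
    {"dp":[0,0,0.2],"spin":-5.6,"grip":1}
  ]
}}

```text
t: 13.8
ee_pos: [0.3793, 0.2269, 0.2054]
eef_rot: [[-0.016, 1.0, 0.001], [1.0, 0.016, 0.0], [0.0, 0.001, -1.0]]
force: [0.1, -0.3, -0.1]
grip_width: 0.0007
finger_force: 0.0
```

Run:
```python
from h import *
o,im,d=snap("wrist"); save("w5",im); P=cloud("wrist",d,o)
np.savez("pics/w5.npz",im=im,d=d); import pickle; pickle.dump(o,open("pics/w5.pkl","wb"))
print(o["t"],o["ee_pos"],np.round(o["eef_rot"],3))
print("bar",hrect(P,.068,.09,(.52,.66,.2,.3),.078,"wrist",o))
m=(P[...,2]>.05)&(P[...,2]<.1)&(P[...,0]>.5)&(P[...,0]<.68)&(P[...,1]>.05)&(P[...,1]<.2)
n,l,s,c=cv2.connectedComponentsWithStats(m.astype(np.uint8))
for k in range(1,n):
    if s[k,4]>4: q=P[l==k]; t=q[q[:,2]>q[:,2].max()-.006]; print(s[k],t.mean(0).round(4))
```

```text
13.8 [0.37930785 0.22685994 0.20539557] [[-0.016  1.     0.001]
 [ 1.     0.016  0.   ]
 [ 0.     0.001 -1.   ]]
bar (923, ((0.5778078436851501, 0.2554057240486145), (0.0659557431936264, 0.012116001918911934), 1.0338135957717896))
[453 241  24  19 206] [0.5678 0.1701 0.0862]
[477 241  32  23 293] [0.5936 0.1705 0.0863]
[434 256  15   8  79] [0.5498 0.1565 0.0691]
[428 303  37  38 368] [0.5607 0.0897 0.0867]
[483 302  28  25 240] [0.6133 0.0983 0.0867]
[465 315  26  26 224] [0.5955 0.082  0.0865]
```

View pics/w5.png

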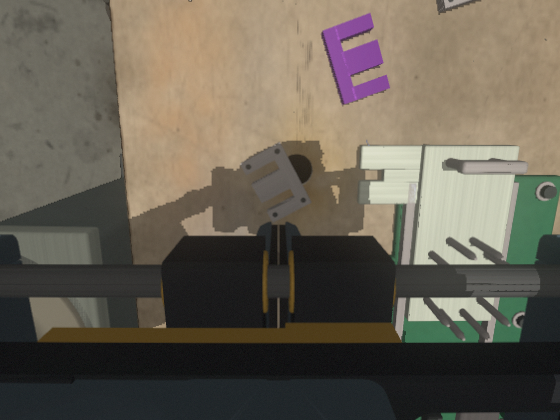

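Run:
```python
from h import *
import pickle
f=np.load("pics/w5.npz"); im,d=f["im"],f["d"]; o=pickle.load(open("pics/w5.pkl","rb")); P=cloud("wrist",d,o)
a=pack(P,o,(.28,.48,.15,.4)); print(a)
c=cv2.resize(im[130:235,215:340],None,fx=5,fy=5,interpolation=cv2.INTER_CUBIC); save("c5",c)
K,D,R,cc=cam("wrist",o); 
for p in [o["ee_pos"],np.r_[a["c"],.015]]:
    q=R.T@(np.array(p)-cc); print(cv2.projectPoints(q.reshape(1,1,3),np.zeros(3),np.zeros(3),K,D)[0].ravel())
print(P[183,277],P[205,280],P[170,265])
```

```text
{'c': array([0.4569, 0.3568]), 'size': array([0.052 , 0.0767]), 'yaw': -159.8, 'off': -3.6, 'n': 2905, 'edge': False}
[279.23583268 239.16567625]
[355.773145    59.46765573]
[0.37764357 0.2266546  0.01625424] [0.3814123  0.20160043 0.01668481] [3.63627911e-01 2.38744810e-01 1.90944205e-04]
```

View pics/c5.png

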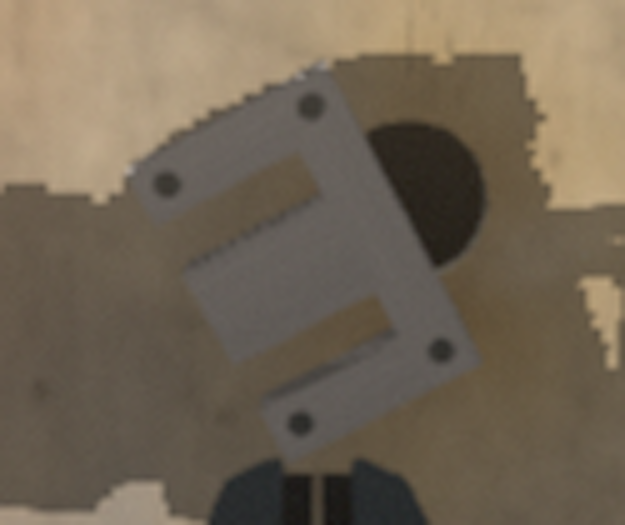

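Run:
```python
from h import *
import pickle
f=np.load("pics/w5.npz"); im,d=f["im"],f["d"]; o=pickle.load(open("pics/w5.pkl","rb")); P=cloud("wrist",d,o)
a=pack(P,o,(.31,.43,.16,.30)); print(a)
K,D,R,cc=cam("wrist",o)
T=np.array(camera_params("wrist")["tool_from_camera"]); print(T.round(3))
# finger tips seen: depth of tips near pixel
for u,v in [(265,232),(293,232),(279,239)]: print(P[v,u].round(4), d[v,u])
o=get_obs(); print(o["t"],o["qpos"],o["force"],o["grip_width"])
```

```text
{'c': array([0.3757, 0.2258]), 'size': array([0.0502, 0.0767]), 'yaw': 29.0, 'off': 2.1, 'n': 2412, 'edge': False}
[[ 0.    -0.97  -0.242  0.067]
 [ 1.     0.     0.    -0.001]
 [-0.    -0.242  0.97  -0.193]
 [ 0.     0.     0.     1.   ]]
[0.3722 0.2436 0.2434] 0.16230448
[0.3853 0.244  0.2441] 0.16154282
[0.3788 0.2424 0.2497] 0.15650432
13.85 [ 4.03772423e-01  2.21419890e-01  1.75487823e+00 -6.69800807e-06
  1.16530614e+00  3.84446002e-01] [ 0.0513463  -0.20887249  0.12102629] 0.0006097092892593998
```

Run:
```python
from h import *
import pickle
f=np.load("pics/w5.npz"); im,d=f["im"],f["d"]; o=pickle.load(open("pics/w5.pkl","rb")); P=cloud("wrist",d,o)
for v in range(214,262,3): print(v,P[v,270].round(4),P[v,288].round(4))
f=np.load("pics/w1.npz");o1=pickle.load(open("pics/w1.pkl","rb"));P=cloud("wrist",f["d"],o1);print(o1["ee_pos"])
for v in range(220,300,6): print(v,P[v,182].round(4),P[v,376].round(4))
```

```text
214 [0.3702 0.1905 0.0153] [0.3907 0.191  0.0158]
217 [0.3702 0.1871 0.0159] [0.3913 0.1834 0.0015]
220 [0.37   0.1794 0.0015] [0.3914 0.1798 0.0016]
223 [0.3743 0.244  0.2299] [0.3833 0.2441 0.2298]
226 [0.3743 0.2436 0.2339] [0.3832 0.244  0.2347]
229 [0.3745 0.2438 0.2395] [0.3831 0.2439 0.2392]
232 [0.3745 0.2435 0.2431] [0.383  0.2438 0.2435]
235 [0.3745 0.2417 0.2419] [0.3828 0.2437 0.2476]
238 [0.3747 0.2423 0.2481] [0.3827 0.2436 0.2515]
241 [0.3747 0.2419 0.251 ] [0.3826 0.244  0.2565]
244 [0.3748 0.2421 0.2556] [0.3825 0.2438 0.2599]
247 [0.3749 0.2424 0.2599] [0.3824 0.2438 0.2633]
250 [0.375  0.2419 0.2621] [0.3823 0.2438 0.2669]
253 [0.375  0.242  0.2658] [0.3805 0.2618 0.3159]
256 [0.3751 0.2427 0.2708] [0.3805 0.2611 0.316 ]
259 [0.3752 0.2421 0.2723] [0.3805 0.2607 0.3169]
[0.40317367 0.12116466 0.38888101]
220 [ 0.2658  0.262  -0.0008] [ 0.344  -0.0671  0.0006]
226 [0.407  0.1728 0.4134] [0.4305 0.0786 0.4173]
232 [0.408 0.17  0.424] [0.4289 0.0796 0.4227]
238 [0.4053 0.1693 0.4249] [0.4274 0.0806 0.428 ]
244 [0.4034 0.1683 0.4275] [0.4247 0.0799 0.4284]
250 [0.4006 0.1678 0.4277] [0.4223 0.0796 0.4299]
256 [0.3971 0.1675 0.4267] [0.4198 0.0791 0.4309]
262 [0.3951 0.1666 0.4288] [0.4168 0.0781 0.4307]
268 [0.4299 0.1518 0.5042] [0.4405 0.1064 0.5039]
274 [0.429  0.1514 0.5054] [0.4395 0.1064 0.5051]
280 [0.4279 0.1509 0.5063] [0.4386 0.1066 0.5067]
286 [0.4271 0.1505 0.5075] [0.4371 0.1061 0.5066]
292 [0.4246 0.1505 0.5058] [0.4357 0.1056 0.5066]
298 [0.3789 0.1628 0.4328] [0.4011 0.0744 0.435 ]
```

Request:
{"api": "send_rows", "payload": {
  "force": 40,
  "steps": [
    {"dp":[-0.003,-0.0005,-0.02],"spin":1.4,"grip":-1},
    {"dp":[-0.003,-0.0005,-0.04],"spin":2.8,"grip":-1},
    {"dp":[-0.003,-0.0005,-0.06],"spin":4.2,"grip":-1},
    {"dp":[-0.003,-0.0005,-0.08],"spin":5.6,"grip":-1},
    {"dp":[-0.003,-0.0005,-0.11],"spin":5.6,"grip":-1},
    {"dp":[-0.003,-0.0005,-0.13],"spin":5.6,"grip":-1},
    {"dp":[-0.003,-0.0005,-0.15],"spin":5.6,"grip":-1},
    {"dp":[-0.003,-0.0005,-0.17],"spin":5.6,"grip":-1},
    {"dp":[-0.003,-0.0005,-0.19],"spin":5.6,"grip":-1},
    {"dp":[-0.003,-0.0005,-0.2],"spin":5.6,"grip":-1},
    {"dp":[-0.003,-0.0005,-0.2],"spin":5.6,"grip":-1}
  ]
}}

```text
t: 14.77
ee_pos: [0.375, 0.2257, 0.0031]
eef_rot: [[-0.488, 0.873, -0.004], [0.873, 0.488, -0.002], [0.0, -0.004, -1.0]]
force: [-0.3, 0.5, 0.9]
grip_width: 0.0706
finger_force: 0.0
```

Request:
{"api": "send_rows", "payload": {
  "steps": [
    {"dp":[-0.001,0,-0.003],"spin":0,"grip":-1},
    {"dp":[-0.001,0,-0.005],"spin":0,"grip":-1},
    {"dp":[-0.001,0,-0.008],"spin":0,"grip":-1},
    {"dp":[-0.001,0,-0.008],"spin":0,"grip":-1}
  ]
}}

```text
t: 15.1
ee_pos: [0.3755, 0.2265, -0.0028]
eef_rot: [[-0.486, 0.874, 0.001], [0.874, 0.486, 0.0], [-0.0, 0.001, -1.0]]
force: [-1.0, 0.5, 0.1]
grip_width: 0.091
finger_force: 0.0
```

Request:
{"api": "send_rows", "payload": {
  "steps": [
    {"dp":[0,0,-0.003],"spin":0,"grip":-1},
    {"dp":[0,0,-0.006],"spin":0,"grip":-1},
    {"dp":[0,0,-0.009],"spin":0,"grip":-1},
    {"dp":[0,0,-0.01],"spin":0,"grip":-1}
  ]
}}

```text
t: 15.43
ee_pos: [0.3752, 0.2263, -0.0133]
eef_rot: [[-0.486, 0.874, -0.0], [0.874, 0.486, -0.0], [0.0, -0.0, -1.0]]
force: [-0.2, -0.3, -0.2]
grip_width: 0.0914
finger_force: 0.0
```

Run:
```python
from h import *
o,im,d=snap("wrist"); P=cloud("wrist",d,o); print(o["ee_pos"],o["force"])
zz=P[400 if 0 else 0:200,:,2]; print("bench z",np.median(zz[abs(zz)<.02])); 
for u in (182,376):
    c=P[215:260:3,u]; print(c.round(4).tolist())
```

```text
[ 0.37524105  0.22629261 -0.01331891] [-0.2363099  -0.28484656 -0.23850837]
bench z 0.0008659943663329728
[[0.3206, 0.2175, 0.0007], [0.3214, 0.2163, 0.0015], [0.3218, 0.2139, -0.0008], [0.3238, 0.217, 0.0108], [0.3247, 0.2166, 0.0132], [0.3257, 0.2167, 0.0169], [0.3269, 0.2177, 0.0223], [0.3276, 0.2165, 0.0228], [0.3283, 0.2154, 0.0234], [0.329, 0.2143, 0.0238], [0.3297, 0.2136, 0.0254], [0.3303, 0.212, 0.0248], [0.3309, 0.2105, 0.0245], [0.3316, 0.209, 0.0243], [0.3324, 0.2086, 0.0263]]
[[0.411, 0.2678, 0.0009], [0.4121, 0.2664, 0.0005], [0.4125, 0.2651, 0.0016], [0.4091, 0.265, 0.0124], [0.4093, 0.2639, 0.014], [0.4084, 0.2632, 0.0182], [0.4076, 0.2624, 0.022], [0.4066, 0.2618, 0.0263], [0.4074, 0.2606, 0.0265], [0.408, 0.2594, 0.0268], [0.4088, 0.2582, 0.0268], [0.4092, 0.2571, 0.0278], [0.41, 0.2559, 0.0279], [0.4105, 0.2548, 0.0285], [0.4111, 0.2536, 0.029]]
```

Request:
{"api": "send_rows", "payload": {
  "force": 40,
  "steps": [
    {"dp":[0.001,0,-0.003],"spin":0,"grip":-1},
    {"dp":[0.001,0,-0.005],"spin":0,"grip":-1},
    {"dp":[0.001,0,-0.005],"spin":0,"grip":1},
    {"dp":[0.001,0,-0.005],"spin":0,"grip":1},
    {"dp":[0.001,0,-0.005],"spin":0,"grip":1},
    {"dp":[0.001,0,-0.005],"spin":0,"grip":1},
    {"dp":[0.001,0,-0.005],"spin":0,"grip":1},
    {"dp":[0.001,0,-0.005],"spin":0,"grip":1},
    {"dp":[0.001,0,-0.005],"spin":0,"grip":1},
    {"dp":[0.001,0,-0.005],"spin":0,"grip":1},
    {"dp":[0.001,0,-0.005],"spin":0,"grip":1},
    {"dp":[0.001,0,-0.005],"spin":0,"grip":1}
  ]
}}

```text
t: 16.48
ee_pos: [0.3765, 0.2264, -0.0179]
eef_rot: [[-0.486, 0.874, 0.0], [0.874, 0.486, 0.0], [-0.0, 0.0, -1.0]]
force: [-0.1, 0.1, 2.6]
grip_width: 0.0495
finger_force: 40.0
```

Request:
{"api": "send_rows", "payload": {
  "steps": [
    {"dp":[0,0,0.03],"spin":0,"grip":1},
    {"dp":[0,0,0.06],"spin":0,"grip":1},
    {"dp":[0,0,0.09],"spin":0,"grip":1},
    {"dp":[0.0,0,0.12],"spin":-0.7,"grip":1},
    {"dp":[0.02,-0.01,0.15],"spin":-1.4,"grip":1},
    {"dp":[0.045,-0.02,0.165],"spin":-2.1,"grip":1},
    {"dp":[0.07,-0.032,0.165],"spin":-2.8,"grip":1},
    {"dp":[0.095,-0.045,0.165],"spin":-3.5,"grip":1},
    {"dp":[0.12,-0.058,0.165],"spin":-4.2,"grip":1},
    {"dp":[0.145,-0.07,0.165],"spin":-4.9,"grip":1},
    {"dp":[0.17,-0.083,0.165],"spin":-5.56,"grip":1},
    {"dp":[0.19,-0.093,0.165],"spin":-5.56,"grip":1}
  ]
}}

```text
t: 17.48
ee_pos: [0.5676, 0.1321, 0.1466]
eef_rot: [[-0.017, 1.0, -0.001], [1.0, 0.017, -0.0], [-0.0, -0.001, -1.0]]
force: [-0.3, -0.6, -3.6]
grip_width: 0.0495
finger_force: 40.0
```

Run:
```python
from h import *
o=get_obs(); print(o["t"],o["ee_pos"],np.round(o["eef_rot"],3)[:,1],o["grip_width"])
e=np.array([.5814,.1258])-o["ee_pos"][:2]; print(e, np.degrees(np.arctan2(o["eef_rot"][1][1],o["eef_rot"][0][1])))
```

```text
17.4833 [0.56755107 0.13213583 0.14657453] [ 1.     0.017 -0.001] 0.0494986986020426
[ 0.01384893 -0.00633583] 0.9910200101452236
```

Request:
{"api": "send_rows", "payload": {
  "steps": [
    {"dp":[0.01,-0.005,0],"spin":0,"grip":1},
    {"dp":[0.0138,-0.0063,-0.01],"spin":0,"grip":1},
    {"dp":[0.0138,-0.0063,-0.02],"spin":0,"grip":1},
    {"dp":[0.0138,-0.0063,-0.03],"spin":0,"grip":1},
    {"dp":[0.0138,-0.0063,-0.04],"spin":0,"grip":1},
    {"dp":[0.0138,-0.0063,-0.045],"spin":0,"grip":1},
    {"dp":[0.0138,-0.0063,-0.05],"spin":0,"grip":1},
    {"dp":[0.0138,-0.0063,-0.05],"spin":0,"grip":1},
    {"dp":[0.0138,-0.0063,-0.05],"spin":0,"grip":1}
  ]
}}

```text
t: 18.23
ee_pos: [0.5799, 0.1273, 0.097]
eef_rot: [[-0.022, 1.0, -0.0], [1.0, 0.022, -0.0], [-0.0, -0.0, -1.0]]
force: [0.5, -0.0, -3.9]
grip_width: 0.0492
finger_force: 40.0
```

Run:
```python
from h import *
o,im,d=snap("wrist"); save("w6",im); P=cloud("wrist",d,o); print(o["t"],o["ee_pos"])
np.savez("pics/w6.npz",im=im,d=d)
# pack in hand top face: z about TCP+.033
zt=o["ee_pos"][2]+.033
print("pack",hrect(P,zt-.006,zt+.006,(.54,.62,.07,.19),zt,"wrist",o))
m=(P[...,2]>.05)&(P[...,2]<.095)&(P[...,0]>.53)&(P[...,0]<.64)&(P[...,1]>.05)&(P[...,1]<.2)
n,l,s,c=cv2.connectedComponentsWithStats(m.astype(np.uint8))
for k in range(1,n):
    if s[k,4]>4: q=P[l==k]; t=q[q[:,2]>q[:,2].max()-.006]; print(s[k],t.mean(0).round(4))
```

```text
18.2333 [0.57994271 0.12725122 0.09701635]
pack (7225, ((0.5788009166717529, 0.14587000012397766), (0.06950569897890091, 0.04008583351969719), 1.282867193222046))
[256 153  14  18 192] [0.5686 0.1693 0.0869]
[296 154  16  18 200] [0.5943 0.1697 0.0872]
[233 176  11   6  45] [0.5514 0.1563 0.0681]
[322 177  19  21 170] [0.6125 0.1543 0.0874]
```

View pics/w6.png

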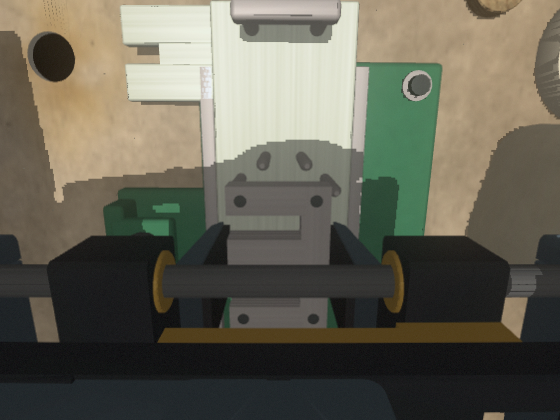

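Run:
```python
from h import *
f=np.load("pics/w6.npz"); im,d=f["im"],f["d"]; o=get_obs(); P=cloud("wrist",d,o)
zt=np.median(P[195:203,260:300,2]); print("zt",zt,o["ee_pos"])
m=abs(P[...,2]-zt)<.01
for u in (240,260,280,300,320):
    v=np.where(m[150:230,u])[0].min()+150-.5; print(u,v,onplane("wrist",[(u,v)],zt,o).round(4))
for v in (190,196,202,206):
    us=np.where(m[v,200:345])[0]+200; print(v,us.min(),us.max(),onplane("wrist",[(us.min()-.5,v),(us.max()+.5,v)],zt,o)[:,:2].round(4).tolist())
```

```text
zt 0.13102059194106597 [0.58024004 0.12722214 0.09735631]
240 183.5 [[0.561  0.1658 0.131 ]]
260 182.5 [[0.5703 0.1665 0.131 ]]
280 183.5 [[0.5795 0.1662 0.131 ]]
300 183.5 [[0.5888 0.1665 0.131 ]]
320 183.5 [[0.5981 0.1667 0.131 ]]
190 225 331 [[0.5538, 0.1626], [0.6036, 0.1637]]
196 225 330 [[0.5537, 0.1597], [0.6033, 0.1608]]
202 226 330 [[0.5541, 0.1569], [0.6035, 0.158]]
206 226 330 [[0.5541, 0.1549], [0.6036, 0.156]]
```

Request:
{"api": "send_rows", "payload": {
  "steps": [
    {"dp":[0.0012,-0.0014,0],"spin":0,"grip":1},
    {"dp":[0.0024,-0.0027,0],"spin":0,"grip":1},
    {"dp":[0.0024,-0.0027,-0.01],"spin":0,"grip":1},
    {"dp":[0.0024,-0.0027,-0.02],"spin":0,"grip":1},
    {"dp":[0.0024,-0.0027,-0.026],"spin":0,"grip":1},
    {"dp":[0.0024,-0.0027,-0.03],"spin":0,"grip":1},
    {"dp":[0.0024,-0.0027,-0.034],"spin":0,"grip":1},
    {"dp":[0.0024,-0.0027,-0.038],"spin":0,"grip":1},
    {"dp":[0.0024,-0.0027,-0.042],"spin":0,"grip":1}
  ]
}}

```text
t: 19.03
ee_pos: [0.5826, 0.1244, 0.0547]
eef_rot: [[-0.022, 1.0, 0.0], [1.0, 0.022, 0.0], [0.0, 0.0, -1.0]]
force: [0.8, 0.3, -3.8]
grip_width: 0.0496
finger_force: 40.0
```

Request:
{"api": "send_rows", "payload": {
  "steps": [
    {"dp":[0,0,-0.006],"spin":0,"grip":1},
    {"dp":[0,0,-0.012],"spin":0,"grip":1},
    {"dp":[0,0,-0.018],"spin":0,"grip":1},
    {"dp":[0,0,-0.024],"spin":0,"grip":1},
    {"dp":[0,0,-0.03],"spin":0,"grip":1},
    {"dp":[0,0,-0.034],"spin":0,"grip":1},
    {"dp":[0,0,-0.036],"spin":0,"grip":1},
    {"dp":[0,0,-0.036],"spin":0,"grip":1}
  ]
}}

```text
t: 19.7
ee_pos: [0.5823, 0.1243, 0.0185]
eef_rot: [[-0.022, 1.0, -0.001], [1.0, 0.022, -0.0], [-0.0, -0.001, -1.0]]
force: [-0.4, -1.1, -3.3]
grip_width: 0.0498
finger_force: 40.0
```

Request:
{"api": "send_rows", "payload": {
  "steps": [
    {"dp":[0,0,-0.002],"spin":0,"grip":1},
    {"dp":[0,0,-0.002],"spin":0,"grip":-0.4},
    {"dp":[0,0,-0.002],"spin":0,"grip":-0.4},
    {"dp":[0,0,-0.002],"spin":0,"grip":-0.4},
    {"dp":[0,0,-0.002],"spin":0,"grip":-0.4},
    {"dp":[0,0,0.03],"spin":0,"grip":-0.4},
    {"dp":[0,0,0.06],"spin":0,"grip":-0.4},
    {"dp":[0,0,0.1],"spin":0,"grip":-0.4},
    {"dp":[0,0.02,0.14],"spin":0,"grip":-1},
    {"dp":[-0.02,0.06,0.16],"spin":0,"grip":-1},
    {"dp":[-0.04,0.1,0.18],"spin":0.5,"grip":-1},
    {"dp":[-0.05,0.14,0.2],"spin":1,"grip":-1}
  ]
}}

```text
t: 20.7
ee_pos: [0.5369, 0.2472, 0.2116]
eef_rot: [[-0.11, 0.994, 0.0], [0.994, 0.11, 0.0], [0.0, 0.001, -1.0]]
force: [1.1, 1.2, -0.4]
grip_width: 0.0875
finger_force: 0.0
```

Request:
{"api": "send_rows", "payload": {
  "steps": [
    {"dp":[-0.01,0.04,0.01],"spin":1,"grip":-1},
    {"dp":[-0.01,0.08,0.02],"spin":2,"grip":-1},
    {"dp":[-0.01,0.1,0.02],"spin":3,"grip":-1},
    {"dp":[-0.01,0.1,0.02],"spin":3,"grip":-1},
    {"dp":[-0.01,0.1,0.02],"spin":3,"grip":-1}
  ]
}}

```text
t: 21.12
ee_pos: [0.5277, 0.3474, 0.23]
eef_rot: [[-0.364, 0.931, 0.0], [0.931, 0.364, -0.0], [-0.0, 0.0, -1.0]]
force: [-0.4, -0.1, -0.1]
grip_width: 0.0912
finger_force: 0.0
```

Run:
```python
from h import *
o,im,d=snap("wrist"); save("w7",im); P=cloud("wrist",d,o); print(o["t"],o["ee_pos"],np.degrees(np.arctan2(o["eef_rot"][1][1],o["eef_rot"][0][1])),o["qpos"][5])
b=pack(P,o,(.49,.63,.38,.52)); print(b); print((b["c"]-o["ee_pos"][:2]).round(4))
```

```text
21.1167 [0.52773616 0.34736235 0.22999516] 21.331672638075702 0.11546014558953407
{'c': array([0.5539, 0.4501]), 'size': array([0.0509, 0.0765]), 'yaw': 18.7, 'off': 2.0, 'n': 2516, 'edge': False}
[0.0262 0.1027]
```

Request:
{"api": "send_rows", "payload": {
  "force": 40,
  "steps": [
    {"dp":[0.008,0.03,0],"spin":-0.2,"grip":-1},
    {"dp":[0.016,0.06,-0.01],"spin":-0.5,"grip":-1},
    {"dp":[0.024,0.09,-0.03],"spin":-0.5,"grip":-1},
    {"dp":[0.026,0.1027,-0.06],"spin":-0.5,"grip":-1},
    {"dp":[0.026,0.1027,-0.09],"spin":-0.5,"grip":-1},
    {"dp":[0.026,0.1027,-0.12],"spin":-0.5,"grip":-1},
    {"dp":[0.026,0.1027,-0.15],"spin":-0.5,"grip":-1},
    {"dp":[0.026,0.1027,-0.18],"spin":-0.5,"grip":-1},
    {"dp":[0.026,0.1027,-0.21],"spin":-0.5,"grip":-1},
    {"dp":[0.026,0.1027,-0.22],"spin":-0.5,"grip":-1},
    {"dp":[0.026,0.1027,-0.22],"spin":-0.5,"grip":-1}
  ]
}}

```text
t: 22.08
ee_pos: [0.553, 0.4468, 0.0074]
eef_rot: [[-0.319, 0.948, -0.004], [0.948, 0.319, -0.003], [-0.001, -0.005, -1.0]]
force: [-0.6, -0.2, 0.6]
grip_width: 0.0913
finger_force: 0.0
```

Run:
```python
from h import *
o,im,d=snap("wrist"); save("w8",im); P=cloud("wrist",d,o); print(o["t"],o["ee_pos"],np.degrees(np.arctan2(o["eef_rot"][1][1],o["eef_rot"][0][1])))
print(pack(P,o,(.49,.63,.38,.52)))
```

```text
22.0833 [0.55300922 0.44681616 0.0074288 ] 18.62515712020569
{'c': array([0.5505, 0.4617]), 'size': array([0.05  , 0.0541]), 'yaw': 18.7, 'off': 1.6, 'n': 7028, 'edge': False}
```

Request:
{"api": "send_rows", "payload": {
  "steps": [
    {"dp":[0.001,0.002,-0.01],"spin":0,"grip":-1},
    {"dp":[0.001,0.002,-0.018],"spin":0,"grip":-1},
    {"dp":[0.001,0.002,-0.02],"spin":0,"grip":-1},
    {"dp":[0.001,0.002,-0.02],"spin":0,"grip":-1}
  ]
}}

```text
t: 22.47
ee_pos: [0.555, 0.4511, -0.0101]
eef_rot: [[-0.321, 0.947, -0.0], [0.947, 0.321, -0.0], [-0.0, -0.0, -1.0]]
force: [0.2, 0.2, 0.4]
grip_width: 0.0913
finger_force: 0.0
```

Request:
{"api": "send_rows", "payload": {
  "force": 40,
  "steps": [
    {"dp":[-0.001,-0.001,-0.004],"spin":0,"grip":-1},
    {"dp":[-0.001,-0.001,-0.008],"spin":0,"grip":-1},
    {"dp":[-0.001,-0.001,-0.008],"spin":0,"grip":1},
    {"dp":[-0.001,-0.001,-0.008],"spin":0,"grip":1},
    {"dp":[-0.001,-0.001,-0.008],"spin":0,"grip":1},
    {"dp":[-0.001,-0.001,-0.008],"spin":0,"grip":1},
    {"dp":[-0.001,-0.001,-0.008],"spin":0,"grip":1},
    {"dp":[-0.001,-0.001,-0.008],"spin":0,"grip":1},
    {"dp":[-0.001,-0.001,-0.008],"spin":0,"grip":1},
    {"dp":[-0.001,-0.001,-0.008],"spin":0,"grip":1},
    {"dp":[-0.001,-0.001,-0.008],"spin":0,"grip":1},
    {"dp":[-0.001,-0.001,-0.008],"spin":0,"grip":1}
  ]
}}

```text
t: 23.47
ee_pos: [0.5544, 0.4502, -0.0178]
eef_rot: [[-0.321, 0.947, 0.0], [0.947, 0.321, 0.0], [0.0, 0.0, -1.0]]
force: [1.3, -0.0, 1.5]
grip_width: 0.0495
finger_force: 40.0
```

Request:
{"api": "send_rows", "payload": {
  "steps": [
    {"dp":[0,0,0.03],"spin":0,"grip":1},
    {"dp":[0,0,0.06],"spin":0,"grip":1},
    {"dp":[0,0,0.09],"spin":0,"grip":1},
    {"dp":[0,0,0.12],"spin":-0.5,"grip":1},
    {"dp":[0.002,-0.02,0.15],"spin":-1,"grip":1},
    {"dp":[0.004,-0.05,0.165],"spin":-1.5,"grip":1},
    {"dp":[0.007,-0.08,0.165],"spin":-2,"grip":1},
    {"dp":[0.01,-0.11,0.165],"spin":-2.5,"grip":1},
    {"dp":[0.013,-0.14,0.165],"spin":-3,"grip":1},
    {"dp":[0.016,-0.17,0.165],"spin":-3.5,"grip":1},
    {"dp":[0.019,-0.2,0.165],"spin":-3.5,"grip":1},
    {"dp":[0.021,-0.23,0.165],"spin":-3.5,"grip":1}
  ]
}}

```text
t: 24.47
ee_pos: [0.5747, 0.2186, 0.1467]
eef_rot: [[-0.022, 1.0, -0.001], [1.0, 0.022, -0.0], [-0.0, -0.001, -1.0]]
force: [1.3, 0.3, -3.2]
grip_width: 0.0497
finger_force: 40.0
```

Request:
{"api": "send_rows", "payload": {
  "steps": [
    {"dp":[0.003,-0.03,0],"spin":0,"grip":1},
    {"dp":[0.005,-0.06,0],"spin":0,"grip":1},
    {"dp":[0.007,-0.08,0],"spin":0,"grip":1},
    {"dp":[0.007,-0.092,-0.01],"spin":0,"grip":1},
    {"dp":[0.007,-0.092,-0.025],"spin":0,"grip":1},
    {"dp":[0.007,-0.092,-0.035],"spin":0,"grip":1},
    {"dp":[0.007,-0.092,-0.045],"spin":0,"grip":1},
    {"dp":[0.007,-0.092,-0.05],"spin":0,"grip":1},
    {"dp":[0.007,-0.092,-0.05],"spin":0,"grip":1},
    {"dp":[0.007,-0.092,-0.05],"spin":0,"grip":1}
  ]
}}

```text
t: 25.3
ee_pos: [0.5821, 0.1286, 0.097]
eef_rot: [[-0.023, 1.0, -0.0], [1.0, 0.023, -0.0], [-0.0, -0.0, -1.0]]
force: [-0.3, -0.3, -3.2]
grip_width: 0.0496
finger_force: 40.0
```

```bash
cat >> h.py <<'E'
def held():
    o,im,d=snap("wrist"); P=cloud("wrist",d,o); save("held",im)
    print(o["t"],o["ee_pos"].round(4) if hasattr(o["ee_pos"],"round") else o["ee_pos"],np.degrees(np.arctan2(o["eef_rot"][1][1],o["eef_rot"][0][1])))
    zt=o["ee_pos"][2]+.0335; m=abs(P[...,2]-zt)<.01
    top=[(u,np.where(m[130:230,u])[0].min()+129.5) for u in range(240,322,10) if m[130:230,u].any()]
    q=onplane("wrist",top,zt,o)[:,:2]; print("top edge",np.median(q[:,1]),"slope",np.degrees(np.polyfit(q[:,0],q[:,1],1)[0]))
    e=[]
    for v in range(188,208,4):
        us=np.where(m[v,190:355])[0]+190; e.append(onplane("wrist",[(us.min()-.5,v),(us.max()+.5,v)],zt,o)[:,0])
    e=np.median(e,0); print("x edges",e,"pack centre",e.mean()+.0008,np.median(q[:,1])-.038)
    m=(P[...,2]>.05)&(P[...,2]<.095)&(P[...,0]>.53)&(P[...,0]<.64)&(P[...,1]>.05)&(P[...,1]<.2)
    n,l,s,c=cv2.connectedComponentsWithStats(m.astype(np.uint8))
    for k in range(1,n):
        if s[k,4]>30: t=P[l==k]; t=t[t[:,2]>t[:,2].max()-.006]; print("dowel",t.mean(0).round(4))
E
python3 -c "
from h import *
held()"
```

```text
25.3 [0.5821 0.1286 0.097 ] 1.2908196943700034
top edge 0.168072052585784 slope 1.3059523192232552
x edges [0.5555784  0.60530157] pack centre 0.5812399860408665 0.130072052585784
dowel [0.5686 0.1694 0.0867]
dowel [0.5944 0.1697 0.0871]
dowel [0.6133 0.1543 0.0879]
dowel [0.5611 0.1249 0.0505]
dowel [0.5694 0.1253 0.0504]
dowel [0.5772 0.128  0.0505]
dowel [0.5909 0.1258 0.0504]
```

Request:
{"api": "send_rows", "payload": {
  "steps": [
    {"dp":[0.0005,-0.003,0],"spin":0,"grip":1},
    {"dp":[0.0005,-0.0045,0],"spin":0,"grip":1},
    {"dp":[0.0005,-0.0045,-0.01],"spin":0,"grip":1},
    {"dp":[0.0005,-0.0045,-0.02],"spin":0,"grip":1},
    {"dp":[0.0005,-0.0045,-0.026],"spin":0,"grip":1},
    {"dp":[0.0005,-0.0045,-0.03],"spin":0,"grip":1},
    {"dp":[0.0005,-0.0045,-0.034],"spin":0,"grip":1},
    {"dp":[0.0005,-0.0045,-0.038],"spin":0,"grip":1}
  ]
}}

```text
t: 26.02
ee_pos: [0.5826, 0.1237, 0.0585]
eef_rot: [[-0.022, 1.0, -0.0], [1.0, 0.022, -0.0], [-0.0, -0.0, -1.0]]
force: [0.1, 0.6, -3.6]
grip_width: 0.0496
finger_force: 40.0
```

Request:
{"api": "send_rows", "payload": {
  "steps": [
    {"dp":[0,0,-0.007],"spin":0,"grip":1},
    {"dp":[0,0,-0.014],"spin":0,"grip":1},
    {"dp":[0,0,-0.021],"spin":0,"grip":1},
    {"dp":[0,0,-0.025],"spin":0,"grip":1},
    {"dp":[0,0,-0.027],"spin":0,"grip":1},
    {"dp":[0,0,-0.027],"spin":0,"grip":-0.4},
    {"dp":[0,0,-0.027],"spin":0,"grip":-0.4},
    {"dp":[0,0,-0.027],"spin":0,"grip":-0.4},
    {"dp":[0,0,-0.027],"spin":0,"grip":-0.4},
    {"dp":[0,0,0.01],"spin":0,"grip":-0.4},
    {"dp":[0,0,0.04],"spin":0,"grip":-0.4},
    {"dp":[0,0,0.06],"spin":0,"grip":-0.4}
  ]
}}

```text
t: 27.02
ee_pos: [0.5836, 0.1237, 0.1219]
eef_rot: [[-0.022, 1.0, 0.003], [1.0, 0.022, 0.0], [0.0, 0.003, -1.0]]
force: [1.5, 0.0, 0.7]
grip_width: 0.0637
finger_force: 0.0
```

Run:
```python
from h import *
o,im,d=snap("wrist"); save("w9",im); P=cloud("wrist",d,o); print(o["t"],o["ee_pos"],o["grip_width"])
print(hrect(P,.056,.072,(.53,.64,.07,.18),.064,"wrist",o), hrect(P,.068,.09,(.52,.66,.2,.3),.078,"wrist",o))
```

```text
27.0167 [0.58356172 0.12374719 0.12191983] 0.06367144035897727
(5657, ((0.5770214200019836, 0.12249141931533813), (0.05838437005877495, 0.0789841040968895), 1.2461518049240112)) (2257, ((0.5804133415222168, 0.25382211804389954), (0.060303300619125366, 0.013046057894825935), 1.280057430267334))
```

View pics/w9.png

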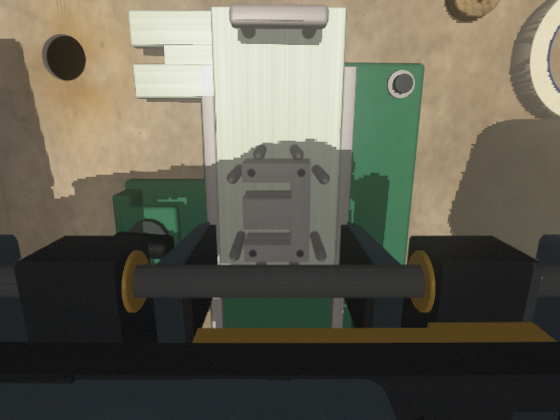

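Request:
{"api": "send_rows", "payload": {
  "force": 45,
  "steps": [
    {"dp":[0,0.02,0.02],"spin":0,"grip":-1},
    {"dp":[-0.002,0.05,0.03],"spin":0,"grip":-1},
    {"dp":[-0.004,0.09,0.03],"spin":0,"grip":-1},
    {"dp":[-0.004,0.12,0.03],"spin":0,"grip":-1},
    {"dp":[-0.0045,0.1315,0.02],"spin":0,"grip":-1},
    {"dp":[-0.0045,0.1315,-0.01],"spin":0,"grip":-1},
    {"dp":[-0.0045,0.1315,-0.04],"spin":0,"grip":-1},
    {"dp":[-0.0045,0.1315,-0.065],"spin":0,"grip":-1},
    {"dp":[-0.0045,0.1315,-0.082],"spin":0,"grip":-1},
    {"dp":[-0.0045,0.1315,-0.088],"spin":0,"grip":-1},
    {"dp":[-0.0045,0.1315,-0.088],"spin":0,"grip":-1}
  ]
}}

```text
t: 27.98
ee_pos: [0.5772, 0.2545, 0.0295]
eef_rot: [[-0.022, 1.0, -0.003], [1.0, 0.022, -0.001], [-0.001, -0.003, -1.0]]
force: [-0.0, -0.1, -0.2]
grip_width: 0.0911
finger_force: 0.0
```

Request:
{"api": "send_rows", "payload": {
  "steps": [
    {"dp":[0,0,0],"spin":0,"grip":1},
    {"dp":[0,0,0],"spin":0,"grip":1},
    {"dp":[0,0,0],"spin":0,"grip":1},
    {"dp":[0,0,0],"spin":0,"grip":1},
    {"dp":[0,0,0],"spin":0,"grip":1},
    {"dp":[0,0,0],"spin":0,"grip":1}
  ]
}}

```text
t: 28.48
ee_pos: [0.5813, 0.2555, 0.0321]
eef_rot: [[-0.022, 1.0, 0.006], [1.0, 0.022, 0.001], [0.001, 0.006, -1.0]]
force: [15.1, -0.2, -6.1]
grip_width: 0.061
finger_force: 45.0
```

Request:
{"api": "send_rows", "payload": {
  "steps": [
    {"dp":[0.001,-0.008,0],"spin":0,"grip":1},
    {"dp":[0.002,-0.02,0],"spin":0,"grip":1},
    {"dp":[0.002,-0.034,0],"spin":0,"grip":1},
    {"dp":[0.002,-0.048,0],"spin":0,"grip":1},
    {"dp":[0.003,-0.062,0],"spin":0,"grip":1},
    {"dp":[0.003,-0.076,0],"spin":0,"grip":1},
    {"dp":[0.004,-0.09,0],"spin":0,"grip":1},
    {"dp":[0.004,-0.104,0],"spin":0,"grip":1},
    {"dp":[0.004,-0.116,0],"spin":0,"grip":1},
    {"dp":[0.005,-0.126,0],"spin":0,"grip":1},
    {"dp":[0.005,-0.134,0],"spin":0,"grip":1},
    {"dp":[0.005,-0.139,0],"spin":0,"grip":1}
  ]
}}

```text
t: 29.48
ee_pos: [0.5836, 0.115, 0.032]
eef_rot: [[-0.021, 1.0, 0.001], [1.0, 0.021, 0.0], [0.0, 0.001, -1.0]]
force: [-1.0, 3.3, 9.6]
grip_width: 0.0613
finger_force: 45.0
```

Request:
{"api": "send_rows", "payload": {
  "steps": [
    {"dp":[0,-0.002,0],"spin":0,"grip":1},
    {"dp":[0,-0.004,0],"spin":0,"grip":1},
    {"dp":[0,-0.006,0],"spin":0,"grip":1},
    {"dp":[0,-0.007,0],"spin":0,"grip":1},
    {"dp":[0,-0.007,0],"spin":0,"grip":1}
  ]
}}

```text
t: 29.9
ee_pos: [0.5837, 0.1128, 0.032]
eef_rot: [[-0.021, 1.0, 0.002], [1.0, 0.021, 0.006], [0.006, 0.002, -1.0]]
force: [-1.5, 39.5, 7.4]
grip_width: 0.0614
finger_force: 45.0
```

Request:
{"api": "send_rows", "payload": {
  "force": 30,
  "steps": [
    {"dp":[0,0.005,0],"spin":0,"grip":-1},
    {"dp":[0,0.006,0],"spin":0,"grip":-1},
    {"dp":[0,0.006,0],"spin":0,"grip":-1},
    {"dp":[0,0.006,0],"spin":0,"grip":-1},
    {"dp":[0,0.006,0.04],"spin":0,"grip":-1},
    {"dp":[0,0.006,0.08],"spin":0,"grip":-1},
    {"dp":[0,0.006,0.12],"spin":0,"grip":0},
    {"dp":[0,0.006,0.16],"spin":0,"grip":0},
    {"dp":[0,0.006,0.2],"spin":0,"grip":0},
    {"dp":[-0.01,0.006,0.22],"spin":1.4,"grip":0},
    {"dp":[-0.02,0.002,0.22],"spin":2.8,"grip":0},
    {"dp":[-0.04,0,0.22],"spin":4.2,"grip":0}
  ]
}}

```text
t: 30.9
ee_pos: [0.5445, 0.1083, 0.2525]
eef_rot: [[-0.384, 0.923, 0.004], [0.923, 0.384, -0.0], [-0.001, 0.003, -1.0]]
force: [0.2, -0.6, -0.6]
grip_width: 0.054
finger_force: 0.0
```

Request:
{"api": "send_rows", "payload": {
  "steps": [
    {"dp":[-0.01,-0.003,0],"spin":1.4,"grip":0},
    {"dp":[-0.02,-0.006,0],"spin":2.8,"grip":0},
    {"dp":[-0.03,-0.01,0],"spin":4.2,"grip":0},
    {"dp":[-0.04,-0.014,0],"spin":5.6,"grip":0},
    {"dp":[-0.05,-0.016,0],"spin":7,"grip":0},
    {"dp":[-0.064,-0.016,0],"spin":8.4,"grip":0},
    {"dp":[-0.064,-0.016,0],"spin":9.8,"grip":0},
    {"dp":[-0.064,-0.016,0],"spin":11.2,"grip":0},
    {"dp":[-0.064,-0.016,0],"spin":12.6,"grip":0},
    {"dp":[-0.064,-0.016,0],"spin":12.8,"grip":0},
    {"dp":[-0.064,-0.016,0],"spin":12.8,"grip":0}
  ]
}}

```text
t: 31.82
ee_pos: [0.479, 0.0927, 0.251]
eef_rot: [[-0.998, 0.068, -0.0], [0.068, 0.998, -0.0], [0.0, -0.0, -1.0]]
force: [-0.6, -0.7, 0.5]
grip_width: 0.0457
finger_force: 0.0
```

Run:
```python
from h import *
o,im,d=snap("wrist"); save("w10",im); P=cloud("wrist",d,o)
print(o["t"],o["ee_pos"],np.degrees(np.arctan2(o["eef_rot"][1][1],o["eef_rot"][0][1])),o["qpos"])
k=hrect(P,.066,.085,(.44,.52,.06,.14),.074,"wrist",o); print("knob",k); print("bar",hrect(P,.068,.09,(.52,.64,.07,.15),.078,"wrist",o))
```

```text
31.8167 [0.47898573 0.09274781 0.25099033] 86.10668556076462 [ 6.89230713e-02  2.40820081e-01  1.58607244e+00 -1.64360365e-04
  1.31496463e+00 -1.43388046e+00]
knob (523, ((0.4774974286556244, 0.09558927267789841), (0.013110555708408356, 0.045958783477544785), 86.13007354736328))
bar (187, ((0.5594174861907959, 0.11174356192350388), (0.02133459784090519, 0.011856375262141228), 1.6838511228561401))
```

Request:
{"api": "send_rows", "payload": {
  "steps": [
    {"dp":[-0.001,0.004,-0.03],"spin":0,"grip":0},
    {"dp":[-0.001,0.004,-0.07],"spin":0,"grip":0},
    {"dp":[-0.001,0.004,-0.11],"spin":0,"grip":0},
    {"dp":[-0.001,0.004,-0.14],"spin":0,"grip":0},
    {"dp":[-0.001,0.004,-0.165],"spin":0,"grip":0},
    {"dp":[-0.001,0.004,-0.185],"spin":0,"grip":0},
    {"dp":[-0.001,0.004,-0.2],"spin":0,"grip":0},
    {"dp":[-0.001,0.004,-0.21],"spin":0,"grip":0},
    {"dp":[-0.001,0.004,-0.214],"spin":0,"grip":0},
    {"dp":[-0.001,0.004,-0.214],"spin":0,"grip":0}
  ]
}}

```text
t: 32.7
ee_pos: [0.4777, 0.097, 0.0364]
eef_rot: [[-0.998, 0.068, -0.001], [0.068, 0.998, -0.0], [0.001, -0.0, -1.0]]
force: [-0.6, 0.3, -0.6]
grip_width: 0.0456
finger_force: 0.0
```

Request:
{"api": "send_rows", "payload": {
  "force": 30,
  "steps": [
    {"dp":[0,0,0],"spin":0,"grip":1},
    {"dp":[0,0,0],"spin":0,"grip":1},
    {"dp":[0,0,0],"spin":0,"grip":1},
    {"dp":[0,0,0],"spin":0,"grip":1},
    {"dp":[0,0,0],"spin":0,"grip":1},
    {"dp":[0,0,0],"spin":0,"grip":1},
    {"dp":[0,0,0],"spin":0,"grip":1}
  ]
}}

```text
t: 33.28
ee_pos: [0.4784, 0.0967, 0.0375]
eef_rot: [[-0.998, 0.065, 0.001], [0.065, 0.998, -0.001], [-0.001, -0.001, -1.0]]
force: [-0.8, -5.8, 6.3]
grip_width: 0.0139
finger_force: 30.0
```

Request:
{"api": "send_rows", "payload": {
  "steps": [
    {"dp":[0,0,0],"spin":-1,"grip":1},
    {"dp":[0,0,0],"spin":-2,"grip":1},
    {"dp":[0,0,0],"spin":-3,"grip":1},
    {"dp":[0,0,0],"spin":-4,"grip":1},
    {"dp":[0,0,0],"spin":-5,"grip":1},
    {"dp":[0,0,0],"spin":-6,"grip":1},
    {"dp":[0,0,0],"spin":-7,"grip":1},
    {"dp":[0,0,0],"spin":-8,"grip":1}
  ]
}}

```text
t: 33.95
ee_pos: [0.4785, 0.097, 0.0375]
eef_rot: [[-0.719, 0.695, 0.001], [0.695, 0.719, -0.0], [-0.001, 0.0, -1.0]]
force: [0.6, -1.8, 5.3]
grip_width: 0.0135
finger_force: 30.0
```

Request:
{"api": "send_rows", "payload": {
  "steps": [
    {"dp":[0,0,0],"spin":-1,"grip":1},
    {"dp":[0,0,0],"spin":-2,"grip":1},
    {"dp":[0,0,0],"spin":-3,"grip":1},
    {"dp":[0,0,0],"spin":-4,"grip":1},
    {"dp":[0,0,0],"spin":-5,"grip":1},
    {"dp":[0,0,0],"spin":-6,"grip":1},
    {"dp":[0,0,0],"spin":-6.7,"grip":1},
    {"dp":[0,0,0],"spin":-6.7,"grip":1},
    {"dp":[0,0,0],"spin":-6.7,"grip":1}
  ]
}}

```text
t: 34.7
ee_pos: [0.4788, 0.0971, 0.0375]
eef_rot: [[-0.223, 0.975, 0.001], [0.975, 0.223, 0.0], [-0.0, 0.001, -1.0]]
force: [0.9, -1.9, 7.4]
grip_width: 0.0141
finger_force: 30.0
```

Request:
{"api": "send_rows", "payload": {
  "steps": [
    {"dp":[0,0,0],"spin":0,"grip":0},
    {"dp":[0,0,0],"spin":0,"grip":0},
    {"dp":[0,0,0],"spin":0,"grip":0},
    {"dp":[0,0,0.04],"spin":0,"grip":0},
    {"dp":[0,0,0.08],"spin":0,"grip":0},
    {"dp":[0,0,0.12],"spin":0,"grip":0},
    {"dp":[0,0,0.16],"spin":0,"grip":0},
    {"dp":[0,0,0.2],"spin":0,"grip":1},
    {"dp":[0,0,0.24],"spin":0,"grip":1},
    {"dp":[0,0,0.28],"spin":-0.5,"grip":1},
    {"dp":[0.0,-0.03,0.3],"spin":-1,"grip":1},
    {"dp":[0.01,-0.07,0.3],"spin":-1.5,"grip":1}
  ]
}}

```text
t: 35.7
ee_pos: [0.4888, 0.0283, 0.3421]
eef_rot: [[-0.094, 0.996, 0.007], [0.996, 0.094, 0.0], [-0.0, 0.007, -1.0]]
force: [0.8, 0.3, 0.4]
grip_width: 0.0151
finger_force: 0.0
```

Request:
{"api": "send_rows", "payload": {
  "steps": [
    {"dp":[0.01,-0.04,0],"spin":-0.5,"grip":1},
    {"dp":[0.015,-0.08,0],"spin":-0.9,"grip":1},
    {"dp":[0.02,-0.12,0],"spin":-0.9,"grip":1},
    {"dp":[0.03,-0.16,0],"spin":-0.9,"grip":1},
    {"dp":[0.04,-0.2,0],"spin":-0.9,"grip":1},
    {"dp":[0.045,-0.22,0],"spin":-0.9,"grip":1},
    {"dp":[0.045,-0.22,0],"spin":-0.9,"grip":1},
    {"dp":[0.045,-0.22,0],"spin":-0.9,"grip":1}
  ]
}}

```text
t: 36.37
ee_pos: [0.5329, -0.1937, 0.3364]
eef_rot: [[-0.012, 1.0, -0.001], [1.0, 0.012, 0.001], [0.001, -0.001, -1.0]]
force: [-0.2, 0.3, -0.7]
grip_width: 0.0005
finger_force: 0.0
```

Run:
```python
from h import *
o,im,d=snap("wrist"); save("w11",im); P=cloud("wrist",d,o); np.savez("pics/w11.npz",im=im,d=d)
print(o["t"],o["ee_pos"],np.degrees(np.arctan2(o["eef_rot"][1][1],o["eef_rot"][0][1])),o["qpos"].round(2) if hasattr(o["qpos"],"round") else o["qpos"])
print("knob",hrect(P,.06,.085,(.44,.52,.06,.14),.074,"wrist",o) if ((P[...,1]>.06)&(P[...,2]>.06)&(P[...,0]>.44)&(P[...,0]<.52)).sum()>50 else None)
dark=(im.max(2)<75)&(P[...,2]>.2)&(P[...,2]<.26)&(P[...,0]>.49)&(P[...,0]<.58)&(P[...,1]<-.08)&(P[...,1]>-.22)
n,l,s,c=cv2.connectedComponentsWithStats(dark.astype(np.uint8)); k=1+s[1:,4].argmax(); q=P[l==k]; print(s[k],q.min(0),q.max(0),cv2.minAreaRect(q[:,:2].astype(np.float32)))
```

```text
36.3667 [ 0.53287158 -0.19365828  0.33638274] 0.6786893014811992 [-0.45  0.31  1.26  0.    1.58 -0.47]
knob None
[ 261  112   40   64 2469] [ 0.51696215 -0.1716598   0.22853015] [ 0.55048334 -0.11912447  0.24172112] ((0.5335803627967834, -0.1453770250082016), (0.03322669491171837, 0.052225757390260696), 0.7952641844749451)
```

View pics/w11.png

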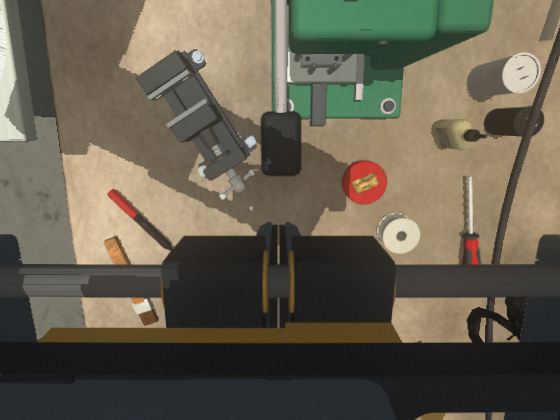

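Request:
{"api": "send_rows", "payload": {
  "steps": [
    {"dp":[0,0.02,-0.03],"spin":0,"grip":1},
    {"dp":[0,0.04,-0.06],"spin":0,"grip":1},
    {"dp":[0.0005,0.049,-0.09],"spin":0,"grip":1},
    {"dp":[0.0005,0.049,-0.105],"spin":0,"grip":1},
    {"dp":[0.0005,0.049,-0.111],"spin":0,"grip":1},
    {"dp":[0.0005,0.049,-0.111],"spin":0,"grip":1},
    {"dp":[0.0005,0.049,-0.111],"spin":0,"grip":1}
  ]
}}

```text
t: 37.0
ee_pos: [0.534, -0.1436, 0.2271]
eef_rot: [[-0.014, 1.0, 0.001], [1.0, 0.014, -0.0], [-0.0, 0.001, -1.0]]
force: [1.0, -0.3, 0.4]
grip_width: 0.0005
finger_force: 0.0
```

Request:
{"api": "send_rows", "payload": {
  "steps": [
    {"dp":[0,0,-0.005],"spin":0,"grip":1},
    {"dp":[0,0,-0.012],"spin":0,"grip":1},
    {"dp":[0,0,-0.02],"spin":0,"grip":1},
    {"dp":[0,0,-0.028],"spin":0,"grip":1},
    {"dp":[0,0,-0.035],"spin":0,"grip":1},
    {"dp":[0,0,-0.042],"spin":0,"grip":1},
    {"dp":[0,0,-0.046],"spin":0,"grip":1}
  ]
}}

```text
t: 37.58
ee_pos: [0.5342, -0.1448, 0.1796]
eef_rot: [[-0.013, 1.0, 0.001], [1.0, 0.013, -0.001], [-0.001, 0.001, -1.0]]
force: [0.2, -4.8, 7.6]
grip_width: 0.0006
finger_force: 4.3
```

Request:
{"api": "send_rows", "payload": {
  "steps": [
    {"dp":[0,0,-0.003],"spin":0,"grip":1},
    {"dp":[0,0,-0.006],"spin":0,"grip":1},
    {"dp":[0,0,-0.008],"spin":0,"grip":1},
    {"dp":[0,0,-0.008],"spin":0,"grip":1}
  ]
}}

```text
t: 37.92
ee_pos: [0.5345, -0.1448, 0.1742]
eef_rot: [[-0.013, 1.0, 0.003], [1.0, 0.013, -0.002], [-0.002, 0.003, -1.0]]
force: [-11.2, -1.0, 46.1]
grip_width: 0.0005
finger_force: 22.6
```

Request:
{"api": "send_rows", "payload": {
  "steps": [
    {"dp":[0,0,0.01],"spin":0,"grip":1},
    {"dp":[0,0,0.025],"spin":0,"grip":1},
    {"dp":[0,0,0.04],"spin":0,"grip":1},
    {"dp":[0,0,0.055],"spin":0,"grip":1},
    {"dp":[0,0,0.06],"spin":0,"grip":1},
    {"dp":[0,0,0.06],"spin":0,"grip":1},
    {"dp":[0,0,0.06],"spin":0,"grip":1}
  ]
}}

```text
t: 38.5
ee_pos: [0.5334, -0.1438, 0.2312]
eef_rot: [[-0.013, 1.0, -0.001], [1.0, 0.013, 0.0], [0.0, -0.001, -1.0]]
force: [0.8, 0.7, -0.4]
grip_width: 0.0003
finger_force: 0.0
```

```bash
cat > ram.py <<'E'
from h import *
import glob
def ram(f=None):
    r=[]
    for n in ("top","side"):
        if f: d=np.load(f%n)["d"]
        else: _,im,d=snap(n)
        P=cloud(n,d); m=(abs(P[...,0]-.584)<.03)&(abs(P[...,1]+.0165)<.03)&(P[...,2]>.238)&(P[...,2]<.31)
        z=np.sort(P[m][:,2]); r.append((n,len(z),z[-12:].round(4).tolist() if len(z) else None))
    return r
if __name__=="__main__":
    print(ram("pics/%s0.npz")); print(ram()); o=get_obs(); print(o["t"],o["ee_pos"])
E
python3 ram.py
```

```text
[('top', 101, [0.2949, 0.2956, 0.296, 0.2962, 0.2962, 0.2964, 0.2979, 0.2987, 0.2992, 0.2992, 0.3021, 0.3024]), ('side', 90, [0.2938, 0.294, 0.2944, 0.2946, 0.2948, 0.2953, 0.2958, 0.2962, 0.2964, 0.2968, 0.2982, 0.2985])]
[('top', 93, [0.2879, 0.2882, 0.2886, 0.2886, 0.289, 0.2894, 0.29, 0.2906, 0.2911, 0.2916, 0.2919, 0.2959]), ('side', 19, [0.2451, 0.2454, 0.2455, 0.2508, 0.2521, 0.2525, 0.2837, 0.2846, 0.2851, 0.2859, 0.2873, 0.2894])]
38.6 [ 0.533133   -0.14369837  0.23086272]
```

Request:
{"api": "send_rows", "payload": {
  "steps": [
    {"dp":[0,0,-0.01],"spin":0,"grip":1},
    {"dp":[0,0,-0.02],"spin":0,"grip":1},
    {"dp":[0,0,-0.03],"spin":0,"grip":1},
    {"dp":[0,0,-0.04],"spin":0,"grip":1},
    {"dp":[0,0,-0.05],"spin":0,"grip":1},
    {"dp":[0,0,-0.0565],"spin":0,"grip":1},
    {"dp":[0,0,-0.0585],"spin":0,"grip":1},
    {"dp":[0,0,-0.0585],"spin":0,"grip":1},
    {"dp":[0,0,-0.0585],"spin":0,"grip":1}
  ]
}}

```text
t: 39.35
ee_pos: [0.5339, -0.1445, 0.1746]
eef_rot: [[-0.013, 1.0, 0.001], [1.0, 0.013, -0.001], [-0.001, 0.001, -1.0]]
force: [-10.1, -1.6, 37.1]
grip_width: 0.0002
finger_force: 18.8
```

Request:
{"api": "send_rows", "payload": {
  "steps": [
    {"dp":[0,0,0.012],"spin":0,"grip":1},
    {"dp":[0,0,0.026],"spin":0,"grip":1},
    {"dp":[0,0,0.04],"spin":0,"grip":1},
    {"dp":[0,0,0.054],"spin":0,"grip":1},
    {"dp":[0,0,0.0585],"spin":0,"grip":1},
    {"dp":[0,0,0.0585],"spin":0,"grip":1},
    {"dp":[0,0,0.0585],"spin":0,"grip":1}
  ]
}}

```text
t: 39.93
ee_pos: [0.5333, -0.1437, 0.2308]
eef_rot: [[-0.013, 1.0, -0.001], [1.0, 0.013, 0.0], [0.0, -0.001, -1.0]]
force: [-0.0, -0.3, -0.1]
grip_width: -0.0
finger_force: 0.0
```

```bash
python3 ram.py | tail -2
```

```text
[('top', 85, [0.2798, 0.2801, 0.2801, 0.2801, 0.2805, 0.2809, 0.2813, 0.2813, 0.2813, 0.2819, 0.2831, 0.2836]), ('side', 27, [0.2475, 0.2477, 0.2508, 0.2513, 0.2783, 0.2788, 0.2788, 0.2791, 0.2815, 0.2816, 0.2819, 0.2868])]
40.0333 [ 0.53307712 -0.14365567  0.23071852]
```

Request:
{"api": "send_rows", "payload": {
  "steps": [
    {"dp":[0,0,-0.01],"spin":0,"grip":1},
    {"dp":[0,0,-0.02],"spin":0,"grip":1},
    {"dp":[0,0,-0.03],"spin":0,"grip":1},
    {"dp":[0,0,-0.04],"spin":0,"grip":1},
    {"dp":[0,0,-0.05],"spin":0,"grip":1},
    {"dp":[0,0,-0.0565],"spin":0,"grip":1},
    {"dp":[0,0,-0.058],"spin":0,"grip":1},
    {"dp":[0,0,-0.058],"spin":0,"grip":1},
    {"dp":[0,0,-0.058],"spin":0,"grip":1}
  ]
}}

```text
t: 40.78
ee_pos: [0.5339, -0.1445, 0.1749]
eef_rot: [[-0.013, 1.0, 0.001], [1.0, 0.013, -0.001], [-0.001, 0.001, -1.0]]
force: [-8.4, -2.4, 33.2]
grip_width: 0.0003
finger_force: 16.5
```

Request:
{"api": "send_rows", "payload": {
  "steps": [
    {"dp":[0,0,0.012],"spin":0,"grip":1},
    {"dp":[0,0,0.026],"spin":0,"grip":1},
    {"dp":[0,0,0.04],"spin":0,"grip":1},
    {"dp":[0,0,0.054],"spin":0,"grip":1},
    {"dp":[0,0,0.058],"spin":0,"grip":1},
    {"dp":[0,0,0.058],"spin":0,"grip":1},
    {"dp":[0,0,0.058],"spin":0,"grip":1}
  ]
}}

```text
t: 41.37
ee_pos: [0.5332, -0.1437, 0.2308]
eef_rot: [[-0.013, 1.0, -0.001], [1.0, 0.013, 0.0], [0.0, -0.001, -1.0]]
force: [0.3, 0.2, -0.5]
grip_width: 0.0006
finger_force: 0.0
```

Request:
{"api": "send_rows", "payload": {
  "steps": [
    {"dp":[0,0,-0.01],"spin":0,"grip":1},
    {"dp":[0,0,-0.02],"spin":0,"grip":1},
    {"dp":[0,0,-0.03],"spin":0,"grip":1},
    {"dp":[0,0,-0.04],"spin":0,"grip":1},
    {"dp":[0,0,-0.05],"spin":0,"grip":1},
    {"dp":[0,0,-0.0565],"spin":0,"grip":1},
    {"dp":[0,0,-0.058],"spin":0,"grip":1},
    {"dp":[0,0,-0.058],"spin":0,"grip":1},
    {"dp":[0,0,-0.058],"spin":0,"grip":1}
  ]
}}

```text
t: 42.12
ee_pos: [0.5337, -0.1444, 0.1747]
eef_rot: [[-0.013, 1.0, 0.001], [1.0, 0.013, -0.001], [-0.001, 0.001, -1.0]]
force: [-9.1, -2.1, 35.6]
grip_width: 0.0003
finger_force: 17.7
```

Request:
{"api": "send_rows", "payload": {
  "steps": [
    {"dp":[0,0,0.012],"spin":0,"grip":1},
    {"dp":[0,0,0.026],"spin":0,"grip":1},
    {"dp":[0,0,0.04],"spin":0,"grip":1},
    {"dp":[0,0,0.054],"spin":0,"grip":1},
    {"dp":[0,0,0.058],"spin":0,"grip":1},
    {"dp":[0,0,0.058],"spin":0,"grip":1},
    {"dp":[0,0,0.058],"spin":0,"grip":1}
  ]
}}

```text
t: 42.7
ee_pos: [0.5332, -0.1437, 0.2307]
eef_rot: [[-0.013, 1.0, -0.001], [1.0, 0.013, 0.001], [0.001, -0.001, -1.0]]
force: [-0.4, -0.4, 0.3]
grip_width: 0.0001
finger_force: 0.0
```

```bash
python3 ram.py | tail -2
```

```text
[('top', 65, [0.265, 0.2659, 0.2659, 0.2659, 0.2659, 0.2667, 0.2672, 0.2679, 0.268, 0.2688, 0.2706, 0.2722]), ('side', 14, [0.2397, 0.2399, 0.2406, 0.241, 0.2416, 0.2454, 0.2456, 0.2466, 0.2483, 0.2504, 0.2505, 0.2507])]
42.8 [ 0.5330588  -0.14365223  0.23067596]
```

Request:
{"api": "send_rows", "payload": {
  "steps": [
    {"dp":[0,0,-0.01],"spin":0,"grip":1},
    {"dp":[0,0,-0.02],"spin":0,"grip":1},
    {"dp":[0,0,-0.03],"spin":0,"grip":1},
    {"dp":[0,0,-0.04],"spin":0,"grip":1},
    {"dp":[0,0,-0.05],"spin":0,"grip":1},
    {"dp":[0,0,-0.0565],"spin":0,"grip":1},
    {"dp":[0,0,-0.058],"spin":0,"grip":1},
    {"dp":[0,0,-0.058],"spin":0,"grip":1},
    {"dp":[0,0,-0.058],"spin":0,"grip":1}
  ]
}}

```text
t: 43.55
ee_pos: [0.5339, -0.1445, 0.1749]
eef_rot: [[-0.013, 1.0, 0.001], [1.0, 0.013, -0.001], [-0.001, 0.001, -1.0]]
force: [-7.3, -2.3, 32.2]
grip_width: 0.0001
finger_force: 16.5
```

Request:
{"api": "send_rows", "payload": {
  "steps": [
    {"dp":[0,0,0.012],"spin":0,"grip":1},
    {"dp":[0,0,0.026],"spin":0,"grip":1},
    {"dp":[0,0,0.04],"spin":0,"grip":1},
    {"dp":[0,0,0.054],"spin":0,"grip":1},
    {"dp":[0,0,0.058],"spin":0,"grip":1},
    {"dp":[0,0,0.058],"spin":0,"grip":1},
    {"dp":[0,0,0.058],"spin":0,"grip":1}
  ]
}}

```text
t: 44.13
ee_pos: [0.5332, -0.1437, 0.2308]
eef_rot: [[-0.013, 1.0, -0.001], [1.0, 0.013, 0.0], [0.0, -0.001, -1.0]]
force: [-0.3, -0.3, 0.3]
grip_width: 0.0005
finger_force: 0.0
```

Request:
{"api": "send_rows", "payload": {
  "steps": [
    {"dp":[0,0,-0.01],"spin":0,"grip":1},
    {"dp":[0,0,-0.02],"spin":0,"grip":1},
    {"dp":[0,0,-0.03],"spin":0,"grip":1},
    {"dp":[0,0,-0.04],"spin":0,"grip":1},
    {"dp":[0,0,-0.05],"spin":0,"grip":1},
    {"dp":[0,0,-0.0565],"spin":0,"grip":1},
    {"dp":[0,0,-0.058],"spin":0,"grip":1},
    {"dp":[0,0,-0.058],"spin":0,"grip":1},
    {"dp":[0,0,-0.058],"spin":0,"grip":1}
  ]
}}

```text
t: 44.88
ee_pos: [0.5337, -0.1445, 0.1748]
eef_rot: [[-0.013, 1.0, 0.001], [1.0, 0.013, -0.001], [-0.001, 0.001, -1.0]]
force: [-9.7, -2.1, 36.3]
grip_width: 0.0004
finger_force: 17.9
```

Request:
{"api": "send_rows", "payload": {
  "steps": [
    {"dp":[0,0,0.012],"spin":0,"grip":1},
    {"dp":[0,0,0.026],"spin":0,"grip":1},
    {"dp":[0,0,0.04],"spin":0,"grip":1},
    {"dp":[0,0,0.054],"spin":0,"grip":1},
    {"dp":[0,0,0.058],"spin":0,"grip":1},
    {"dp":[0,0,0.058],"spin":0,"grip":1},
    {"dp":[0,0,0.058],"spin":0,"grip":1}
  ]
}}

```text
t: 45.47
ee_pos: [0.5332, -0.1437, 0.2307]
eef_rot: [[-0.013, 1.0, -0.001], [1.0, 0.013, 0.0], [0.0, -0.001, -1.0]]
force: [-0.2, 0.5, -1.1]
grip_width: 0.0003
finger_force: 0.0
```

```bash
python3 ram.py | tail -2
```

```text
[('top', 53, [0.252, 0.2522, 0.2522, 0.2523, 0.2525, 0.2527, 0.2533, 0.2537, 0.2541, 0.2551, 0.2576, 0.2582]), ('side', 18, [0.2401, 0.2411, 0.2419, 0.2438, 0.2458, 0.2469, 0.2471, 0.2476, 0.248, 0.2508, 0.2521, 0.2529])]
45.5667 [ 0.53305651 -0.14363153  0.23065769]
```

Request:
{"api": "send_rows", "payload": {
  "steps": [
    {"dp":[0,0,-0.01],"spin":0,"grip":1},
    {"dp":[0,0,-0.02],"spin":0,"grip":1},
    {"dp":[0,0,-0.03],"spin":0,"grip":1},
    {"dp":[0,0,-0.04],"spin":0,"grip":1},
    {"dp":[0,0,-0.05],"spin":0,"grip":1},
    {"dp":[0,0,-0.0565],"spin":0,"grip":1},
    {"dp":[0,0,-0.058],"spin":0,"grip":1},
    {"dp":[0,0,-0.058],"spin":0,"grip":1},
    {"dp":[0,0,-0.058],"spin":0,"grip":1}
  ]
}}

```text
t: 46.32
ee_pos: [0.534, -0.1447, 0.1749]
eef_rot: [[-0.013, 1.0, 0.002], [1.0, 0.013, -0.002], [-0.002, 0.002, -1.0]]
force: [-8.3, -3.0, 33.7]
grip_width: 0.0005
finger_force: 16.7
```

Request:
{"api": "send_rows", "payload": {
  "steps": [
    {"dp":[0,0,0.012],"spin":0,"grip":1},
    {"dp":[0,0,0.026],"spin":0,"grip":1},
    {"dp":[0,0,0.04],"spin":0,"grip":1},
    {"dp":[0,0,0.054],"spin":0,"grip":1},
    {"dp":[0,0,0.08],"spin":0,"grip":1},
    {"dp":[0,0,0.12],"spin":0,"grip":1},
    {"dp":[0,0,0.16],"spin":0,"grip":1},
    {"dp":[0,-0.03,0.17],"spin":0,"grip":1},
    {"dp":[0,-0.05,0.17],"spin":0,"grip":1},
    {"dp":[0,-0.05,0.17],"spin":0,"grip":1},
    {"dp":[0,-0.05,0.17],"spin":0,"grip":1}
  ]
}}

```text
t: 47.23
ee_pos: [0.5334, -0.1944, 0.3425]
eef_rot: [[-0.012, 1.0, -0.002], [1.0, 0.012, 0.001], [0.001, -0.002, -1.0]]
force: [0.2, 0.2, -0.6]
grip_width: 0.0005
finger_force: 0.0
```

```bash
python3 ram.py | tail -2
python3 - <<'E'
from h import *
o,im,d=snap("wrist"); P=cloud("wrist",d,o); print(o["ee_pos"])
m=(P[...,2]>.2)&(P[...,2]<.26)&(im.max(2)<75)&(P[...,0]>.49)&(P[...,0]<.58)&(P[...,1]<-.08)&(P[...,1]>-.22)
q=P[m]; print(len(q),q.min(0),q.max(0))   # lever up: z about .229..241
m=(abs(P[...,0]-.584)<.03)&(abs(P[...,1]+.0165)<.03)&(P[...,2]>.2)&(P[...,2]<.31); z=P[m][:,2]; print(len(z), np.percentile(z,[5,50,90,99]) if len(z) else None)
E
```

```text
[('top', 44, [0.2446, 0.2449, 0.2449, 0.2455, 0.2462, 0.2469, 0.2471, 0.2473, 0.2477, 0.2479, 0.2496, 0.25]), ('side', 31, [0.2427, 0.2427, 0.2429, 0.243, 0.2432, 0.2438, 0.2439, 0.2439, 0.244, 0.2448, 0.2452, 0.2454])]
47.3333 [ 0.53332676 -0.1932616   0.34275154]
[ 0.53332676 -0.1932616   0.34275154]
2373 [ 0.51697949 -0.17202128  0.22771119] [ 0.55035104 -0.11854435  0.24247654]
1497 [0.23054676 0.23182971 0.23310683 0.2379106 ]
```

Request:
{"api": "send_rows", "payload": {
  "steps": [
    {"dp":[-0.01,0.03,0.01],"spin":0,"grip":1},
    {"dp":[-0.03,0.06,0.02],"spin":0,"grip":1},
    {"dp":[-0.05,0.09,0.02],"spin":0,"grip":1},
    {"dp":[-0.06,0.12,0.02],"spin":0,"grip":1},
    {"dp":[-0.06,0.16,0.02],"spin":0,"grip":1},
    {"dp":[-0.06,0.2,0.02],"spin":0,"grip":1},
    {"dp":[-0.06,0.22,0.02],"spin":0,"grip":1},
    {"dp":[-0.06,0.22,0.02],"spin":0,"grip":1},
    {"dp":[-0.06,0.22,0.02],"spin":0,"grip":1}
  ]
}}

```text
t: 48.13
ee_pos: [0.4732, 0.0276, 0.3637]
eef_rot: [[-0.016, 1.0, -0.0], [1.0, 0.016, 0.0], [0.0, -0.0, -1.0]]
force: [0.2, -1.7, -0.6]
grip_width: 0.0008
finger_force: 0.0
```

Run:
```python
from h import *
o,im,d=snap("wrist"); P=cloud("wrist",d,o); save("w12",im); print(o["t"],o["ee_pos"])
print("knob",hrect(P,.062,.085,(.44,.52,.06,.14),.072,"wrist",o)); print("bar",hrect(P,.068,.09,(.52,.64,.07,.15),.078,"wrist",o))
```

```text
48.1333 [0.47321785 0.02761985 0.36374965]
knob (349, ((0.4773653447628021, 0.09546520560979843), (0.01372024230659008, 0.045757636427879333), 12.936437606811523))
bar (462, ((0.581378698348999, 0.11237169057130814), (0.0616714283823967, 0.011539533734321594), 1.0615984201431274))
```

Knob is back at its locked angle, the bed is home, the ram is seven teeth down and the lever is up.

```bash
python3 -c "
from rig import *
print(job_done())"
```

```text
the job is handed in; nothing more can be done
None
```

The job is handed in, with no verdict shown: the two packs I found on the bench are stacked flat in the nest, the bed is home and locked, seven full strokes were pumped, the lever is up, and the arm is clear.

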